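Start the instrument steriliser

TASK

Get the steriliser running: shut its lid fully, then turn only the outer ring of the double knob clockwise until its pointer lines up with the rider on the dial and let go, and then press the start button down and release it. The inner knob on top of the ring is already set and must not turn; leave the rider and everything else on the desk where it is.

Things in the scene. Friction and masses are not known exactly. Their poses are not given: they have to be found in the camera images.
- steriliser: grey bench-top instrument steriliser standing fixed on the desk, 220 (x) x 380 (y) x 135 mm high with the lid shut. Origin on the desk; x points to its back (hinge side), y to its left, z up; its front faces the robot. The open chamber with the lid is on its left (y +5 to +205 mm), the control panel (170 mm wide) on its right, sloping up to the back at 30 degrees from level; behind the slope is a level ledge 131 mm high.
- lid (a joint): opening angle of the chamber's steel lid, rad: 0 = shut, positive = open upward; starts 0.6 to 1.0. The lid is a flat slab 205 mm from hinge to front edge, 190 mm wide, 14 mm thick. Its hinge line runs along the steriliser's y, at steriliser x = +100 mm, z = 120 mm (the lid's underside); the lid's middle is at steriliser y = +105 mm. A stiff hinge keeps it where it is left; pushing down near the front edge with about 3 to 6 N shuts it.
- lid_edge (a point): middle of the lid's front edge, on its upper (outer) face
- dial: fixed round dial plate on the sloping panel, 106 mm dia, 3 mm thick, marked with plain ticks. Origin at its centre on the panel's surface; z is the common axis of the ring and the inner knob, pointing out of the panel (30 degrees from vertical, leaning to the robot); x points up the slope, y to the left.
- ring (a joint): angle of the OUTER ring, rad: 0 = pointer straight up the slope, positive = clockwise seen from outside; turns from -2.2 to 2.2, starts -1.1 to -0.4, stays where it is left (about 0.12 N m friction). Black fluted cylinder of 56 mm dia from 8 to 44 mm above the panel (along dial z), on a skirt of 68 mm dia from 3 to 8 mm; it carries a pointer tooth 5 mm wide that sticks out over the skirt to 39 mm from the axis, 3 to 11 mm above the panel.
- ring_pointer (a point): outer end of the ring's pointer tooth, 39 mm from the axis, 7 mm above the panel
- inner_tip (a point): marked end of the INNER knob's bar, 17 mm from the axis. The inner knob is an aluminium disc of 28 mm dia with a bar 34 x 11 mm across it, standing on top of the outer ring from 44 to 59 mm above the panel; it turns very easily on its own (0.025 N m) and must not be turned.
- rider_mark (a point): inner end of the rider, a dark steel block 12 x 6 mm on the dial plate outside the ring, 40 to 53 mm from the axis, 3 to 11 mm above the panel; this point is 39 mm from the axis, 7 mm above the panel, so it coincides with point ring_pointer when the ring is set. The rider lies 17 to 57 degrees clockwise of straight up the slope, held by stiff friction; it must stay.
- start (a joint): travel of the start button, m: 0 = up, 0.006 = fully down (5 N); springs back
- start_top (a point): centre of the top of the white start button, 32 mm dia, on the level ledge behind the dial; pressed straight down; its top stands 22 mm above the ledge
- gel_bottle: clear hand-gel bottle with white cap, 64 mm dia, 160 mm tall; loose, to be left alone. Origin at the centre of its underside
- mug: white mug, 80 mm dia, 90 mm tall; loose, to be left alone. Origin at the centre of its underside
- stapler: stapler, 130 x 34 x 45 mm; loose, to be left alone. Origin at the centre of its underside
- mouse: grey computer mouse, 105 x 62 x 34 mm; loose, to be left alone. Origin at the centre of its underside
- sharps_tub: yellow sharps tub, 116 mm dia, 140 mm tall; loose, to be left alone. Origin at the centre of its underside
- steel_bowl: steel bowl, 120 mm dia, 45 mm tall; loose, to be left alone. Origin at the centre of its underside
- pen_pot: dark pen pot, 72 mm dia, 95 mm tall with pens to 150 mm; loose, to be left alone. Origin at the centre of its underside

How it is judged:
By the outcome, as a careful person would: the job done as asked, in the order asked, and still so for the second after the job is handed in, with the robot touching nothing.
It also fails if it takes over 72 s, if anything falls off the work surface, if the arm or the gripper's body presses on something with over 40 N, if the wrist force passes 120 N, or if a joint passes its speed limit or range.

ROBOT

A 7-joint arm with a two-finger parallel gripper is mounted at the origin on the work surface. World frame = base frame: x ahead of the robot, y to its left, z up, the work surface at z = 0. Lengths are in m, angles in rad, forces in N, time in s.
With the tool pointing down it reaches from about 0.4 to 0.85 m from the base axis. Payload 10.4 kg.
Tool frame: the origin (TCP) lies midway between the tips of the shut fingers; the grasp point (between the pads) lies env.grip_depth behind it (env.grip_depth is the distance from the TCP to the grasp point, in m); z points along the fingers, y is the direction in which the jaws open and shut (so a half turn about z gives the same grasp; the last joint's range is limited). The gripper opens to 85 mm and grips with 20 to 120 N. Pads are 22 mm wide; open, the fingers measure 114 mm over their backs; the gripper's body (76 mm by 85 mm) begins 54 mm behind the grasp point. The pads swing forward as they close: fully open they stand 13 mm farther back than shut.
Start: joints at [-1.221, 0.332, -0.065, 1.46, 0.022, 1.35, -0.088], TCP at [0.228, 0.582, 0.198] pointing down, gripper open.
Joint ranges: [-2.6, 2.6], [-0.5, 2.12], [-1.47, 1.34], [0.16, 2.42], [-1.27, 4.41], [0.06, 2.06], [-2.6, 2.6]. Speed limits (rad/s): [2.22, 2.22, 2.79, 2.79, 3.14, 3.14, 3.14].

INTERFACE

Orientations are given as a unit quaternion [w, x, y, z].
In Python, from bench import monitor, imaging, env gives the robot as it stands.
- The arm moves only by the tool move_arm, never from a script. Its argument "rows" is a list of rows, each an object of numbers: "x", "y", "z": the shift along the tool's x, y, z in m; "wx", "wy", "wz": the turn, a rotation vector about the tool's x, y, z in rad; "grip": the finger opening in m, from 0 to 0.0854. In form: [{"x": .., "y": .., "z": .., "wx": .., "wy": .., "wz": .., "grip": ..}, ...]. A call has 1 to 12 rows; each row shifts and turns the commanded pose from where the row before left it, along the tool's axes as they then stand; what a row does not reach is not made up. A row lasts 1/10 s, in which the tool goes at most 50 mm and 8.59 degrees, less where a joint would pass 70% of its speed; a pose out of reach is approached as far as the arm can. A call with a gripper value outside its range is refused whole. The fingers move at their own pace and stop on an object; "squeeze" is the grip in N (left out, the last holds). Time passes only in rows, so rows that do not move let the fingers close. It gives the time, the measured TCP pose, the force and the opening at its end, in the units of the state.
- monitor.state(): the state, without advancing time (a new reading comes with each control period).
- imaging.get_image(name): name is "scene" or "top"; returns the picture (384x512x3 uint8, red, green, blue); there is no depth.
- imaging.camera_info(name): a dict with "K" (3x3 intrinsics, pixels), "R" (3x3) and "t" (3): a world point X has camera coordinates R X + t. Camera axes: x right, y down, z forward; pixel columns grow to the right and rows downward; lengths in m; the calibration is good to about 2 mm. A picture is of the moment at which its call begins. camera_info takes no time and is no camera call.
- env.finish_job(): hands the job in, once; it reports no verdict.
The state is a dict: "time": time; "q": joint angles; "qd": joint speeds; "joint_torque": joint torques, N m; "eef_pos": TCP position; "orientation": TCP orientation; "force": force on the tool from outside, world axes, zero at the start; "torque": the same for the moment, N m; "grip_width": finger opening in m.
Only numpy, scipy, OpenCV 4.12 (cv2) and the standard library are available. Lean on these libraries where they do the work, as an engineer would, in place of code of your own. Each camera call takes 0.05 s, during which the arm holds its last target.

## Working session

There is one attempt and no reset: what is moved stays moved. The work goes in short steps, Python scripts to look and compute and a tool call to move; the robot and the scene stay as the last step left them, time stands still between calls to the robot, and variables do not carry over. Pictures are saved under pics/ and viewed, and the job is handed in when it is done.

Besides the shell and the picture viewer there is one more tool, called after "Call:" as name(argument=value, ...) on one line, values as JSON. move_arm: Moves the arm, as the interface text tells. Its arguments: {"type":"object","properties":{"rows":{"type":"array"},"squeeze":{"type":"number"}},"required":["rows"]}

```bash
mkdir -p pics; ls
python3 - <<'E'
from bench import monitor, imaging, env
import cv2
s=monitor.state(); print(s, env.grip_depth)
for n in ("scene","top"):
    im=imaging.get_image(n); cv2.imwrite(f"pics/{n}0.png",im[:,:,::-1]); 
    cv2.imwrite(f"pics/{n}0b.png",cv2.resize(im[:,:,::-1],(800,600),interpolation=cv2.INTER_CUBIC)); c=imaging.camera_info(n); print(n,c)
E
```

```text
pics
{'time': 0.0, 'q': array([-1.22059369,  0.33288026, -0.06467264,  1.4610043 ,  0.0216077 ,
        1.34991183, -0.08846912]), 'qd': array([ 0.00070267,  0.00010108, -0.00067233,  0.00097402, -0.00157614,
        0.00175718,  0.00172084]), 'joint_torque': array([-4.45949199e-04, -6.25458169e+01,  4.86631610e-02, -3.91609061e+01,
        1.61775813e-02,  9.84466402e-03,  2.39834588e-05]), 'eef_pos': array([0.22750274, 0.5816322 , 0.19758061]), 'orientation': array([-9.56912211e-05,  1.85309448e-01,  9.82679928e-01, -7.47992344e-04]), 'force': array([-0.49333879, -0.5692977 , -0.73971544]), 'torque': array([-0.02318902,  0.01825049, -0.05106242]), 'grip_width': 0.0848756782823192} 0.0187
scene {'K': array([[441.01363332,   0.        , 260.24280718],
       [  0.        , 441.01363332, 187.17338097],
       [  0.        ,   0.        ,   1.        ]]), 'R': array([[ 0.17341271,  0.98484853,  0.00118459],
       [ 0.59349296, -0.10354256, -0.79815102],
       [-0.7859352 ,  0.13911258, -0.60245626]]), 't': array([-0.06213937, -0.21789984,  1.84356095])}
top {'K': array([[453.49277331,   0.        , 260.040278  ],
       [  0.        , 453.49277331, 191.03621438],
       [  0.        ,   0.        ,   1.        ]]), 'R': array([[ 2.36611519e-02, -9.99719873e-01, -5.70503431e-04],
       [-9.84793729e-01, -2.32096319e-02, -1.72170336e-01],
       [ 1.72108865e-01,  4.63557667e-03, -9.85067028e-01]]), 't': array([-0.07321893,  0.52485977,  1.31808697])}
```

View pics/scene0b.png

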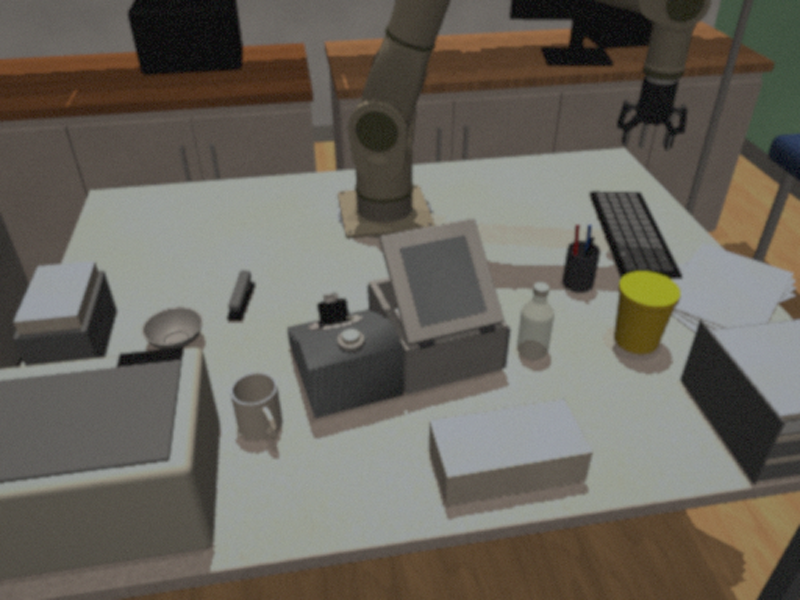

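View pics/top0b.png

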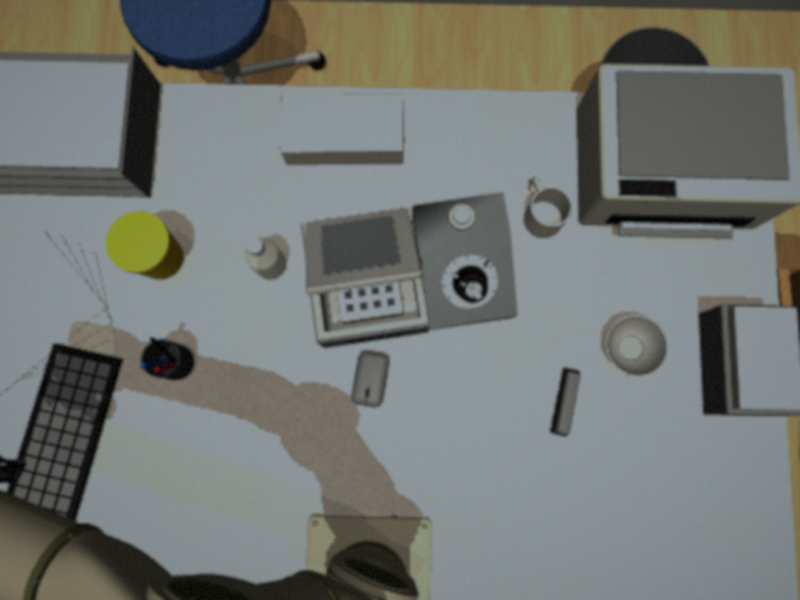

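Run:
```python
import cv2
t=cv2.imread("pics/top0.png"); s=cv2.imread("pics/scene0.png")
a=t[115:230,185:340]; cv2.imwrite("pics/tc.png",cv2.resize(a,None,fx=5,fy=5,interpolation=cv2.INTER_CUBIC))
a=t[120:210,260:340]; cv2.imwrite("pics/tc2.png",cv2.resize(a,(640,600)[:1]*1+(720,) if 0 else None,fx=6.6,fy=6.6,interpolation=cv2.INTER_CUBIC))
a=s[135:270,180:335]; cv2.imwrite("pics/sc.png",cv2.resize(a,None,fx=4.4,fy=4.4,interpolation=cv2.INTER_CUBIC))
```

```text
(no output)
```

View pics/tc.png

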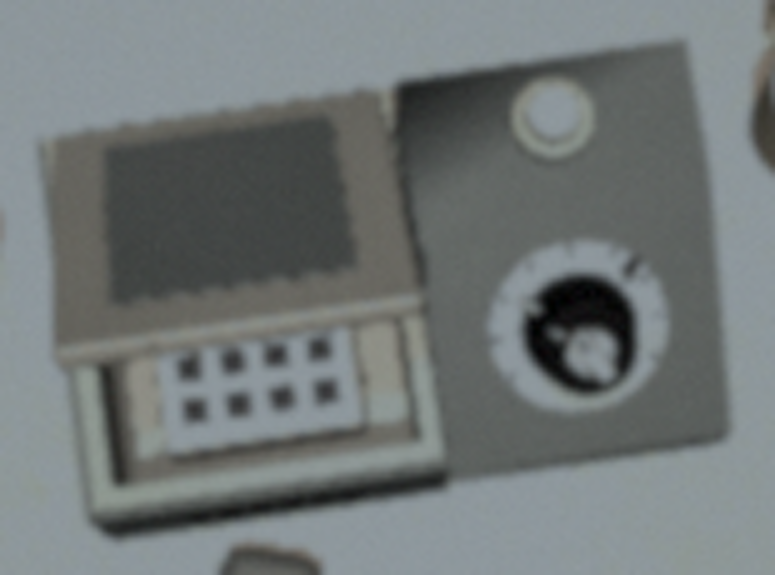

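View pics/tc2.png

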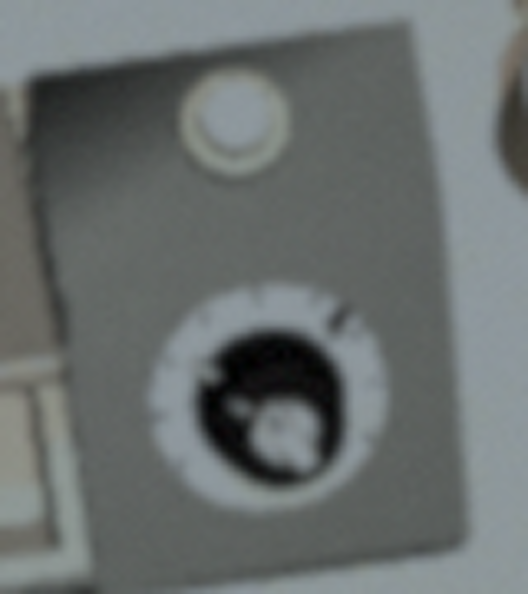

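View pics/sc.png

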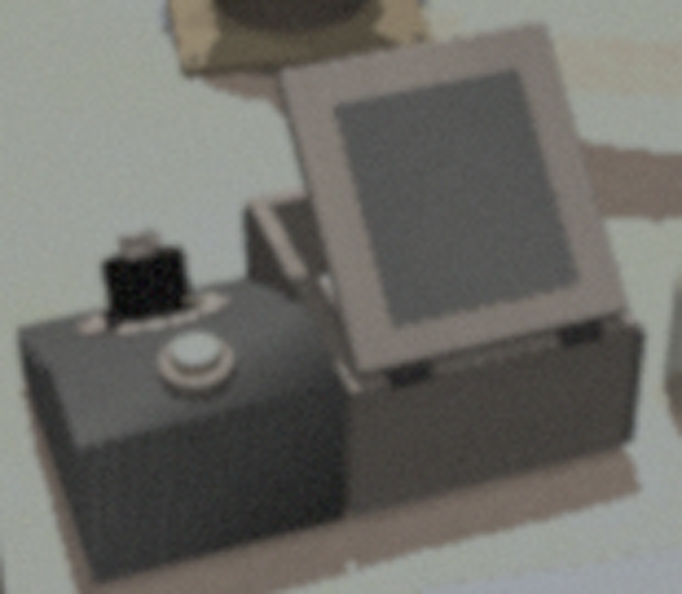

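```bash
cat > h.py <<'E'
import numpy as np, json
from bench import imaging, monitor
C={n:imaging.camera_info(n) for n in("scene","top")}
def proj(n,X):
    c=C[n]; p=c["R"]@np.asarray(X)+c["t"]; p=c["K"]@p; return p[:2]/p[2]
def ray(n,uv):
    c=C[n]; d=c["R"].T@np.linalg.inv(c["K"])@np.array([uv[0],uv[1],1.]); o=-c["R"].T@c["t"]; return o,d/np.linalg.norm(d)
def atz(n,uv,z):
    o,d=ray(n,uv); return o+d*(z-o[2])/d[2]
def Rz(a): c,s=np.cos(a),np.sin(a); return np.array([[c,-s,0],[s,c,0],[0,0,1.]])
def T(u,v): return ("top",(185+u/5,115+v/5))
def S(u,v): return ("scene",(180+u/4.4,135+v/4.4))
E
cat > fit.py <<'E'
from h import *
from scipy.optimize import least_squares
# params x,y,yaw,lid,bx,by, dx,dy,dz(ring-top centre in steriliser), zf(front height)
def lidp(a,r,t,y): return np.array([.1-r*np.cos(a)+t*np.sin(a), y, .12+r*np.sin(a)+t*np.cos(a)])
def pts(p):
    a=p[3]; o=[]
    A=lambda X,m,name:o.append((np.array(X),m,name))
    A(lidp(a,.205,.014,.2),T(52,347),"lid FL top"); A(lidp(a,.205,.014,.01),T(420,297),"lid FR")
    A(lidp(a,.205,.014,.2),S(547,22),"lid FL s"); A(lidp(a,.205,.014,.01),S(283,68),"lid FR s")
    A(lidp(a,0,.014,.2),S(625,308),"lid BL s"); A(lidp(a,0,.014,.01),S(362,368),"lid BR s")
    A([.11,-.175,.131],T(687,40),"pan BR");A([.11,-.175,.131],S(85,447),"pan BR s");A([.11,-.175,0],S(98,580),"pan BR bot s")
    A([.11,-.005,.131],T(400,85),"pan BL")
    A([-.11,-.175,p[9]],T(728,435),"pan FR");A([-.11,-.175,p[9]],S(20,328),"pan FR s")
    A([.11,.205,0],S(630,440),"ch BL bot");A([-.11,.205,.12],T(92,520),"ch FL")
    A([p[4],p[5],.153],T(552,108),"btn");A([p[4],p[5],.153],S(197,348),"btn s")
    n=np.array([-.5,0,3**.5/2]); D=np.array([p[6],p[7],p[8]])
    A(D+.003*n,T(578,326),"dial c"); A(D+.059*n,T(592,352),"knob top");A(D+.059*n,S(140,238),"knob top s")
    A(D+.044*n,S(145,254),"ring top s")
    return o
def res(p,full=False):
    r=[];R=Rz(p[2])
    for X,(n,m),nm in pts(p):
        e=proj(n,R@X+np.array([p[0],p[1],0]))-m; r.append(e)
        if full: print(nm,e.round(1))
    return np.ravel(r)
s=least_squares(res,[.6,0,0.1,.8,.08,-.1,-.02,-.09,.1,.03],loss="soft_l1")
if __name__=="__main__":
    res(s.x,True); print(s.x.round(4))
    R=Rz(s.x[2]);o=np.array([s.x[0],s.x[1],0])
    print("btn",R@[s.x[4],s.x[5],.153]+o,"dial",R@s.x[6:9]+o)
    np.save("p.npy",s.x)
E
python3 fit.py
```

```text
lid FL top [-2.4  1.2]
lid FR [-1.4 -0.3]
lid FL s [-0.2 -2.3]
lid FR s [-1.1 -1. ]
lid BL s [ 1.5 -1. ]
lid BR s [-0.4  0.4]
pan BR [-0.8 -0.2]
pan BR s [-2.7 -1.7]
pan BR bot s [-1.7  2. ]
pan BL [-1.5 -0.4]
pan FR [ 0.3 -0.4]
pan FR s [-2.3  0.3]
ch BL bot [-1.8  1.8]
ch FL [-1.4 -0.6]
btn [-0.8 -0.4]
btn s [-0.8 -0.5]
dial c [-1.2 -0.6]
knob top [-0.8  0.4]
knob top s [-1.  -0.6]
ring top s [-1.2  0.6]
[ 0.5763 -0.0819  0.1797  0.7287  0.0764 -0.0885 -0.0357 -0.0881  0.0869
  0.0447]
btn [ 0.66733784 -0.15536     0.153     ] dial [ 0.55695004 -0.17493859  0.08693883]
```

```bash
sed -i 's|(185+u/5,115+v/5)|(185+(u+.5)/5-.5,115+(v+.5)/5-.5)|; s|(180+u/4.4,135+v/4.4)|(180+(u+.5)/4.4-.5,135+(v+.5)/4.4-.5)|' h.py; python3 fit.py
cat > ov.py <<'E'
from h import *; import cv2,sys
from fit import lidp
def overlay(img,n,p,roi,f,out,ring=None,rider=None,inner=None):
    x0,y0,x1,y1=roi
    a=cv2.resize(img[y0:y1,x0:x1],None,fx=f,fy=f,interpolation=cv2.INTER_CUBIC)
    R=Rz(p[2]);o=np.array([p[0],p[1],0])
    def line(Xs,col):
        q=np.array([(proj(n,R@np.asarray(X)+o)-[x0,y0]+.5)*f-.5 for X in Xs]); cv2.polylines(a,[(q*16).round().astype(np.int32)],False,col,1,cv2.LINE_AA,4)
    l=p[3]
    line([lidp(l,.205,.014,.2),lidp(l,.205,.014,.01),lidp(l,0,.014,.01),lidp(l,0,.014,.2),lidp(l,.205,.014,.2)],(0,0,255))
    xc=p[6]+(.131-p[8])*3**.5; zf=.131-(xc+.11)/3**.5
    line([[.11,-.005,.131],[.11,-.175,.131],[xc,-.175,.131],[-.11,-.175,zf],[-.11,-.005,zf],[xc,-.005,.131],[xc,-.175,.131]],(0,255,0))
    line([[.11,-.175,.131],[.11,-.175,0],[.11,.205,0],[.11,.205,.12],[-.11,.205,.12],[-.11,.005,.12]],(0,255,0))
    th=np.linspace(0,2*np.pi,60)
    line([[p[4]+.016*np.cos(t),p[5]+.016*np.sin(t),.153] for t in th],(255,0,0))
    n_=np.array([-.5,0,3**.5/2]);u=np.array([3**.5/2,0,.5]);D=p[6:9]
    ci=lambda r,h,col:line([D+h*n_+r*(np.cos(t)*u+np.sin(t)*np.array([0,1,0])) for t in th],col)
    ci(.053,.003,(255,0,255));ci(.028,.044,(0,255,255));ci(.028,.008,(0,255,255));ci(.014,.059,(0,128,255))
    P=lambda r,h,an:D+h*n_+r*(np.cos(an)*u-np.sin(an)*np.array([0,1,0]))
    if ring is not None: line([P(.028,.011,ring),P(.039,.011,ring)],(0,0,255))
    if rider is not None: line([P(.040,.011,rider),P(.053,.011,rider)],(0,0,255))
    if inner is not None: line([P(-.017,.059,inner),P(.017,.059,inner)],(0,0,255))
    cv2.imwrite(out,a)
E
python3 - <<'E'
from ov import *
p=np.load("p.npy")
overlay(cv2.imread("pics/top0.png"),"top",p,(185,115,340,230),5,"pics/o1.png",-.75,.6)
overlay(cv2.imread("pics/scene0.png"),"scene",p,(180,135,335,270),4.4,"pics/o2.png")
E
```

```text
lid FL top [-1.9  1.4]
lid FR [-1.  -0.2]
lid FL s [ 0.2 -2. ]
lid FR s [-0.7 -0.5]
lid BL s [ 1.9 -0.5]
lid BR s [0.  0.9]
pan BR [-0.4  0. ]
pan BR s [-2.3 -1.1]
pan BR bot s [-1.3  2.6]
pan BL [-1.1 -0.1]
pan FR [ 0.8 -0.3]
pan FR s [-2.   0.3]
ch BL bot [-1.4  2.2]
ch FL [-0.9 -0.3]
btn [-0.4 -0.1]
btn s [-0.4 -0.1]
dial c [-0.8 -0.6]
knob top [-0.4  0.4]
knob top s [-0.5 -0.6]
ring top s [-0.7  0.6]
[ 0.5768 -0.082   0.1809  0.7307  0.0761 -0.0883 -0.0355 -0.0877  0.0889
  0.0466]
btn [ 0.6675527  -0.15522917  0.153     ] dial [ 0.55764721 -0.17468517  0.08889176]
```

View pics/o1.png

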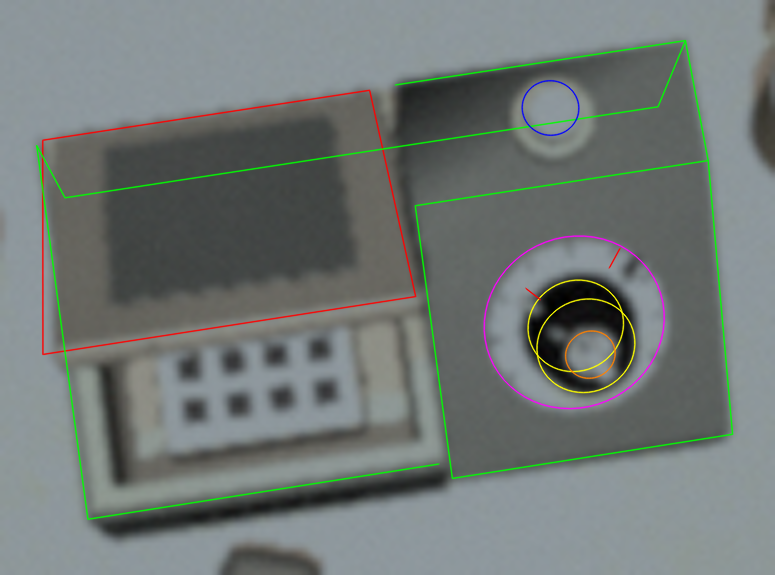

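View pics/o2.png

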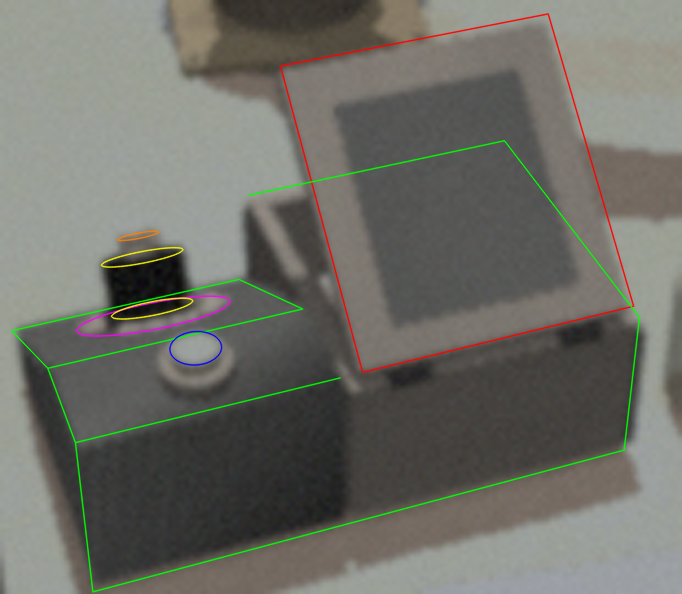

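```bash
cat > ang.py <<'E'
from h import *
p=np.load("p.npy")
def onplane(n,uv,h,off=(0,0)):
    R=Rz(p[2]);o=np.array([p[0],p[1],0]);N=R@np.array([-.5,0,3**.5/2]);u=R@np.array([3**.5/2,0,.5]);v=R@np.array([0,-1,0])
    D=R@p[6:9]+o+h*N
    c,d=ray(n,np.array(uv)-off); X=c+d*(((D-c)@N)/(d@N)); q=X-D
    return q@u*1e3,q@v*1e3,np.arctan2(q@v,q@u),np.hypot(q@u,q@v)*1e3
E
python3 - <<'E'
from ang import *; import cv2
t2=lambda u,v:(260+(u+.5)/6.6-.5,120+(v+.5)/6.6-.5)
# dial extents in tc2: left148 right390 top 282 bottom 513
for m in [(148,398),(390,395),(262,282),(270,513)]: print("dial edge",np.round(onplane("top",t2(*m),.003),2))
off=np.array([.9,.7])
print(onplane("top",t2(342,318),.011,off),onplane("top",t2(208,375),.011,off))
print("inner",onplane("top",t2(240,405),.059,off),onplane("top",t2(285,430),.059,off),onplane("top",t2(308,465),.059,off))
im=cv2.imread("pics/top0.png")[160:202,278:322]; cv2.imwrite("pics/z.png",cv2.resize(im,None,fx=14,fy=14,interpolation=cv2.INTER_LANCZOS4))
E
```

```text
dial edge [  6.18 -50.69  -1.45  51.07]
dial edge [-9.93 56.2   1.75 57.07]
dial edge [51.01  5.13  0.1  51.27]
dial edge [-56.71  -2.81  -3.09  56.78]
(np.float64(34.200137076205614), np.float64(34.78962766166086), np.float64(0.7939425647592904), np.float64(48.784911282775255)) (np.float64(17.752490309513846), np.float64(-26.330393747371186), np.float64(-0.9775823867054884), np.float64(31.75595293926773))
inner (np.float64(18.74576206103365), np.float64(-19.34004555061239), np.float64(-0.8010007015106088), np.float64(26.934011159659285)) (np.float64(4.518301279824741), np.float64(-1.5633106135549706), np.float64(-0.3331026349382002), np.float64(4.78110724934293)) (np.float64(-12.78165288694363), np.float64(6.553959216806456), np.float64(2.667786822078589), np.float64(14.364018655580923))
```

View pics/z.png

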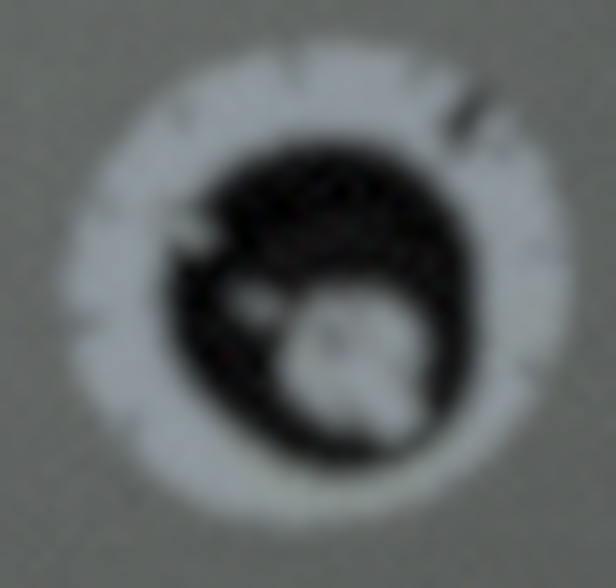

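Run:
```python
from ang import *
z=lambda u,v:(278+(u+.5)/14-.5,160+(v+.5)/14-.5)
def a(uv,h,c=(-2.85,2.75)):
    q=onplane("top",z(*uv),h); x,y=q[0]-c[0],q[1]-c[1]; return round(np.hypot(x,y),1),round(np.arctan2(y,x),3)
for m in [(65,290),(572,285),(310,42),(315,525)]: print("edge",np.round(onplane("top",z(*m),.003),1))
print("rider c",a((468,110),.011),"in",a((455,132),.011),"out",a((480,92),.011))
for m in [(190,222),(205,232),(175,205)]: print("ptr",a(m,.011))
print("dot",a((260,303),.044)); print("knob",a((350,345),.059),a((400,425),.059))
```

```text
edge [  5.  -50.3  -1.5  50.6]
edge [-11.2  55.3   1.8  56.4]
edge [50.1  6.2  0.1 50.5]
edge [-55.6  -4.   -3.1  55.8]
rider c (np.float64(48.9), np.float64(0.749)) in (np.float64(43.6), np.float64(0.763)) out (np.float64(53.4), np.float64(0.744))
ptr (np.float64(33.7), np.float64(-0.896))
ptr (np.float64(29.9), np.float64(-0.906))
ptr (np.float64(38.4), np.float64(-0.855))
dot (np.float64(22.0), np.float64(-0.937))
knob (np.float64(7.1), np.float64(-0.357)) (np.float64(13.3), np.float64(2.692))
```

```bash
cat > plan.py <<'E'
from h import *
from scipy.spatial.transform import Rotation as Ro
from fit import lidp
p=np.load("p.npy"); RS=Rz(p[2]); oS=np.array([p[0],p[1],0])
W=lambda X:RS@np.asarray(X)+oS
N=RS@np.array([-.5,0,3**.5/2]); U=RS@np.array([3**.5/2,0,.5]); V=RS@np.array([0,-1,0])
D=W(p[6:9])
def cur():
    s=monitor.state(); q=s["orientation"]; return s,Ro.from_quat([q[1],q[2],q[3],q[0]])
def delta(P,frm=None,R=None):
    s,r=cur(); r=R or r; f=s["eef_pos"] if frm is None else frm
    return r.inv().apply(np.asarray(P)-f)*1e3
E
python3 - <<'E'
from plan import *
s,r=cur(); print(r.as_matrix().round(3))
a=p[3]
prev=s["eef_pos"]+[0,0,.2]
for nm,P in [("up",prev),("above",W(lidp(a,.19,.014,.105))+[0,0,.06])]+[(f"a{b:.2f}",W(lidp(b,.19,.014,.105))) for b in np.linspace(a,0,7)]:
    print(nm,P.round(3),delta(P,prev).round(0)); prev=P
E
```

```text
[[-0.931  0.364 -0.   ]
 [ 0.364  0.931 -0.001]
 [-0.    -0.001 -1.   ]]
up [0.228 0.582 0.398] [0. 0. 0.]
above [0.526 0.015 0.317] [-484. -418.   81.]
a0.73 [0.526 0.015 0.257] [ 0.  0. 60.]
a0.61 [0.511 0.013 0.24 ] [13. -8. 17.]
a0.49 [0.498 0.01  0.221] [11. -7. 19.]
a0.37 [0.487 0.008 0.201] [ 9. -6. 20.]
a0.24 [0.478 0.007 0.179] [ 7. -4. 22.]
a0.12 [0.472 0.006 0.157] [ 5. -3. 22.]
a0.00 [0.469 0.005 0.134] [ 3. -2. 23.]
```

Call:
move_arm(rows=[{"z": -0.04, "grip": 0}, {"z": -0.04, "grip": 0}, {"z": -0.04}, {"z": -0.04}, {"z": -0.04}, {"x": -0.02, "y": -0.02}, {"x": -0.03, "y": -0.025}, {"x": -0.03, "y": -0.025}, {"x": -0.03, "y": -0.025}, {"x": -0.03, "y": -0.025}, {"x": -0.03, "y": -0.025}, {"x": -0.03, "y": -0.025}], squeeze=40)

```text
schema error: expected keys x, y, z, wx, wy, wz, grip
```

Call:
move_arm(rows=[{"x": -0.03, "y": -0.025}, {"x": -0.03, "y": -0.025}, {"x": -0.03, "y": -0.025}, {"x": -0.03, "y": -0.025}, {"x": -0.03, "y": -0.025}, {"x": -0.03, "y": -0.025}, {"x": -0.03, "y": -0.025}, {"x": -0.03, "y": -0.025}, {"x": -0.03, "y": -0.025}, {"x": -0.014, "y": -0.023}, {"z": 0.03}, {"z": 0.02}])

```text
schema error: expected keys x, y, z, wx, wy, wz, grip
```

Run:
```python
from plan import *
s,r=cur(); print(s["time"],s["q"].round(3),s["eef_pos"],s["force"],s["grip_width"]); print(delta(W(lidp(p[3],.19,.014,.105))))
```

```text
0.1 [-1.221  0.333 -0.065  1.461  0.022  1.35  -0.089] [0.2275107  0.58171164 0.19771137] [ 0.88627714 -0.80690213 -0.45463703] 0.08539065764048735
[-484.45144381 -418.60987767  -58.95979028]
```

All keys are needed in every row.

Call:
move_arm(rows=[{"x": 0, "y": 0, "z": -0.04, "wx": 0, "wy": 0, "wz": 0, "grip": 0}, {"x": 0, "y": 0, "z": -0.04, "wx": 0, "wy": 0, "wz": 0, "grip": 0}, {"x": 0, "y": 0, "z": -0.04, "wx": 0, "wy": 0, "wz": 0, "grip": 0}, {"x": 0, "y": 0, "z": -0.04, "wx": 0, "wy": 0, "wz": 0, "grip": 0}, {"x": 0, "y": 0, "z": -0.04, "wx": 0, "wy": 0, "wz": 0, "grip": 0}, {"x": -0.03, "y": -0.025, "z": 0, "wx": 0, "wy": 0, "wz": 0, "grip": 0}, {"x": -0.03, "y": -0.025, "z": 0, "wx": 0, "wy": 0, "wz": 0, "grip": 0}, {"x": -0.03, "y": -0.025, "z": 0, "wx": 0, "wy": 0, "wz": 0, "grip": 0}, {"x": -0.03, "y": -0.025, "z": 0, "wx": 0, "wy": 0, "wz": 0, "grip": 0}, {"x": -0.03, "y": -0.025, "z": 0, "wx": 0, "wy": 0, "wz": 0, "grip": 0}, {"x": -0.03, "y": -0.025, "z": 0, "wx": 0, "wy": 0, "wz": 0, "grip": 0}, {"x": -0.03, "y": -0.025, "z": 0, "wx": 0, "wy": 0, "wz": 0, "grip": 0}], squeeze=40)

```text
time: 1.3
eef_pos: [0.3599, 0.341, 0.3982]
orientation: [-0.0, 0.185, 0.983, -0.0]
force: [0.5, -0.2, 0.2]
grip_width: 0.0002
```

Call:
move_arm(rows=[{"x": -0.03, "y": -0.025, "z": 0, "wx": 0, "wy": 0, "wz": 0, "grip": 0}, {"x": -0.03, "y": -0.025, "z": 0, "wx": 0, "wy": 0, "wz": 0, "grip": 0}, {"x": -0.03, "y": -0.025, "z": 0, "wx": 0, "wy": 0, "wz": 0, "grip": 0}, {"x": -0.03, "y": -0.025, "z": 0, "wx": 0, "wy": 0, "wz": 0, "grip": 0}, {"x": -0.03, "y": -0.025, "z": 0, "wx": 0, "wy": 0, "wz": 0, "grip": 0}, {"x": -0.03, "y": -0.025, "z": 0, "wx": 0, "wy": 0, "wz": 0, "grip": 0}, {"x": -0.03, "y": -0.025, "z": 0, "wx": 0, "wy": 0, "wz": 0, "grip": 0}, {"x": -0.03, "y": -0.025, "z": 0, "wx": 0, "wy": 0, "wz": 0, "grip": 0}, {"x": -0.03, "y": -0.025, "z": 0, "wx": 0, "wy": 0, "wz": 0, "grip": 0}, {"x": 0, "y": -0.018, "z": 0.03, "wx": 0, "wy": 0, "wz": 0, "grip": 0}, {"x": 0, "y": 0, "z": 0.02, "wx": 0, "wy": 0, "wz": 0, "grip": 0}, {"x": 0, "y": 0, "z": 0, "wx": 0, "wy": 0, "wz": 0, "grip": 0}])

```text
time: 2.5
eef_pos: [0.5212, 0.0175, 0.3458]
orientation: [-0.002, 0.186, 0.983, -0.001]
force: [0.2, 0.6, 0.5]
grip_width: 0.0
```

Run:
```python
from plan import *
s,r=cur(); print(s["time"],s["q"].round(3),s["eef_pos"],s["force"],s["grip_width"]); print(r.as_matrix().round(3),delta(W(lidp(p[3],.19,.014,.105))))
```

```text
2.5 [-0.574  0.056  0.481  1.49  -0.026  1.606  1.103] [0.52118293 0.01747178 0.34583159] [0.1681738  0.55495539 0.51437316] 2.508997325798752e-05
[[-0.931  0.365 -0.004]
 [ 0.365  0.931 -0.001]
 [ 0.004 -0.002 -1.   ]] [-5.7812492   0.18398174 88.58142176]
```

Call:
move_arm(rows=[{"x": -0.006, "y": 0, "z": 0.03, "wx": 0, "wy": 0, "wz": 0, "grip": 0}, {"x": 0, "y": 0, "z": 0.03, "wx": 0, "wy": 0, "wz": 0, "grip": 0}, {"x": 0, "y": 0, "z": 0.015, "wx": 0, "wy": 0, "wz": 0, "grip": 0}, {"x": 0, "y": 0, "z": 0.01, "wx": 0, "wy": 0, "wz": 0, "grip": 0}, {"x": 0, "y": 0, "z": 0.005, "wx": 0, "wy": 0, "wz": 0, "grip": 0}])

```text
time: 3.0
eef_pos: [0.5281, 0.0163, 0.2585]
orientation: [0.0, 0.185, 0.983, 0.0]
force: [-0.3, 0.0, 0.3]
grip_width: -0.0002
```

Call:
move_arm(rows=[{"x": 0.007, "y": -0.004, "z": 0.009, "wx": 0, "wy": 0, "wz": 0, "grip": 0}, {"x": 0.006, "y": -0.004, "z": 0.008, "wx": 0, "wy": 0, "wz": 0, "grip": 0}, {"x": 0.006, "y": -0.004, "z": 0.01, "wx": 0, "wy": 0, "wz": 0, "grip": 0}, {"x": 0.005, "y": -0.003, "z": 0.009, "wx": 0, "wy": 0, "wz": 0, "grip": 0}])

```text
time: 3.4
eef_pos: [0.4998, 0.0105, 0.2229]
orientation: [0.0, 0.185, 0.983, 0.0]
force: [-4.6, -0.2, 6.2]
grip_width: -0.0
```

Call:
move_arm(rows=[{"x": 0.005, "y": -0.003, "z": 0.01, "wx": 0, "wy": 0, "wz": 0, "grip": 0}, {"x": 0.004, "y": -0.003, "z": 0.01, "wx": 0, "wy": 0, "wz": 0, "grip": 0}, {"x": 0.004, "y": -0.002, "z": 0.011, "wx": 0, "wy": 0, "wz": 0, "grip": 0}, {"x": 0.003, "y": -0.002, "z": 0.011, "wx": 0, "wy": 0, "wz": 0, "grip": 0}, {"x": 0.003, "y": -0.002, "z": 0.011, "wx": 0, "wy": 0, "wz": 0, "grip": 0}, {"x": 0.002, "y": -0.001, "z": 0.011, "wx": 0, "wy": 0, "wz": 0, "grip": 0}, {"x": 0.002, "y": -0.001, "z": 0.011, "wx": 0, "wy": 0, "wz": 0, "grip": 0}, {"x": 0.001, "y": -0.001, "z": 0.008, "wx": 0, "wy": 0, "wz": 0, "grip": 0}])

```text
time: 4.2
eef_pos: [0.4721, 0.0054, 0.1384]
orientation: [-0.0, 0.185, 0.983, -0.0]
force: [-0.7, -0.1, 1.2]
grip_width: -0.0002
```

Call:
move_arm(rows=[{"x": 0, "y": 0, "z": 0.003, "wx": 0, "wy": 0, "wz": 0, "grip": 0}, {"x": 0, "y": 0, "z": 0.001, "wx": 0, "wy": 0, "wz": 0, "grip": 0}])

```text
time: 4.4
eef_pos: [0.4724, 0.0054, 0.1351]
orientation: [-0.0, 0.185, 0.983, -0.0]
force: [-0.1, 0.0, -0.2]
grip_width: 0.0001
```

Call:
move_arm(rows=[{"x": 0, "y": 0, "z": 0.0015, "wx": 0, "wy": 0, "wz": 0, "grip": 0}, {"x": 0, "y": 0, "z": 0, "wx": 0, "wy": 0, "wz": 0, "grip": 0}])

```text
time: 4.6
eef_pos: [0.4727, 0.0054, 0.1341]
orientation: [0.0, 0.185, 0.983, 0.0]
force: [0.5, 0.4, 0.4]
grip_width: 0.0001
```

Call:
move_arm(rows=[{"x": 0, "y": 0, "z": 0.0015, "wx": 0, "wy": 0, "wz": 0, "grip": 0}, {"x": 0, "y": 0, "z": 0, "wx": 0, "wy": 0, "wz": 0, "grip": 0}])

```text
time: 4.8
eef_pos: [0.4725, 0.0054, 0.1324]
orientation: [0.0, 0.185, 0.983, 0.0]
force: [-0.5, 0.4, 0.6]
grip_width: 0.0001
```

Run:
```python
from ov import *
p=np.load("p.npy"); p[3]=0
for n,roi,f in (("top",(185,115,340,230),5),("scene",(180,135,335,270),4.4)):
    im=imaging.get_image(n)[:,:,::-1].copy(); cv2.imwrite(f"pics/{n}1.png",im); overlay(im,n,p,roi,f,f"pics/{n}1o.png")
print(monitor.state()["force"])
```

```text
[ 0.10885282 -0.05610385  0.43107925]
```

View pics/scene1o.png

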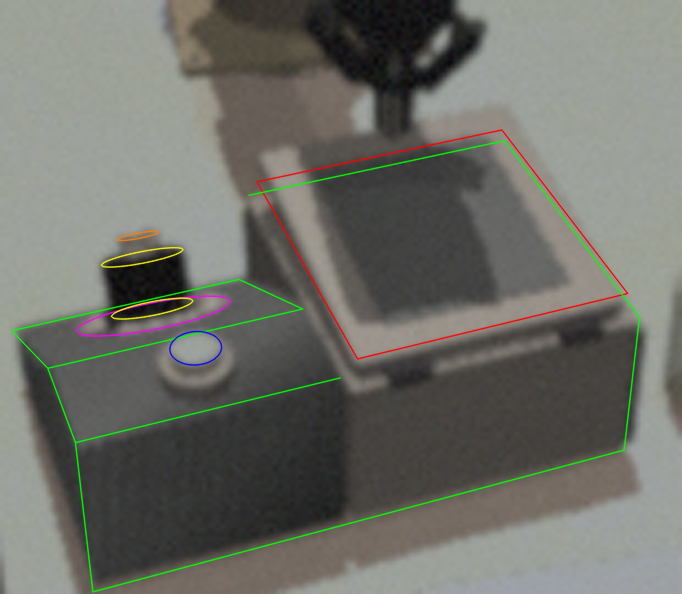

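View pics/top1o.png

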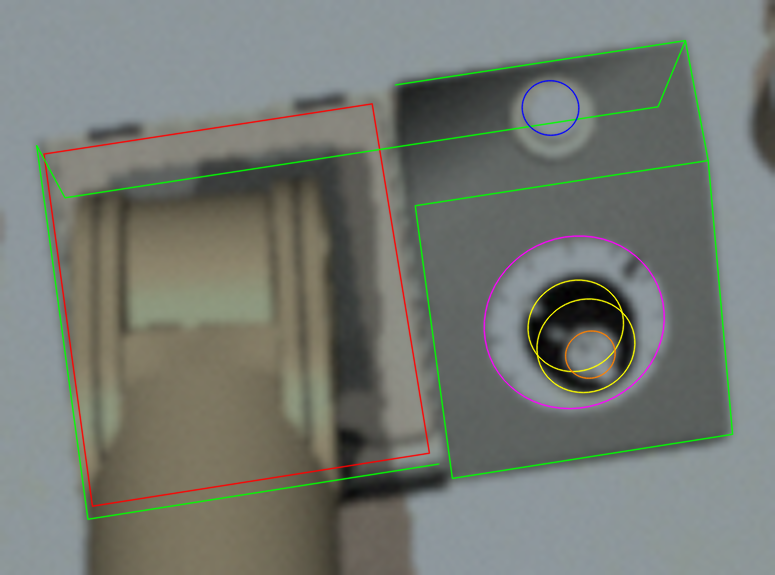

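Run:
```python
from plan import *
s,r=cur(); e=s["eef_pos"]; print("tcp in st",RS.T@(e-oS))
for a in (0,.05,.1,.15,.2,.25):
    print(a,[((proj("scene",W(lidp(a,.205,.014,y)))-[180,135]+.5)*4.4-.5).round(0) for y in(.01,.2)], ((proj("top",W(lidp(a,.205,.014,.01)))-[185,115]+.5)*5-.5).round(0), lidp(a,.205,.014,0).round(4),lidp(a,.205,.0,0).round(4))
print("tcp px",((proj("scene",e)-[180,135]+.5)*4.4-.5).round(0))
import cv2
im=cv2.imread("pics/scene1.png")[140:200,235:305]; cv2.imwrite("pics/z1.png",cv2.resize(im,None,fx=10,fy=10,interpolation=cv2.INTER_CUBIC))
```

```text
tcp in st [-0.08684508  0.104746    0.13245074]
0 [array([256., 181.]), array([501., 129.])] [429. 453.] [-0.105  0.     0.134] [-0.105  0.     0.12 ]
0.05 [array([256., 170.]), array([503., 119.])] [429. 448.] [-0.104   0.      0.1442] [-0.1047  0.      0.1302]
0.1 [array([257., 160.]), array([504., 108.])] [429. 443.] [-0.1026  0.      0.1544] [-0.104   0.      0.1405]
0.15 [array([257., 149.]), array([506.,  98.])] [429. 437.] [-0.1006  0.      0.1645] [-0.1027  0.      0.1506]
0.2 [array([258., 139.]), array([508.,  88.])] [429. 430.] [-0.0981  0.      0.1744] [-0.1009  0.      0.1607]
0.25 [array([259., 130.]), array([510.,  79.])] [428. 422.] [-0.0952  0.      0.1843] [-0.0986  0.      0.1707]
tcp px [390. 170.]
```

View pics/z1.png

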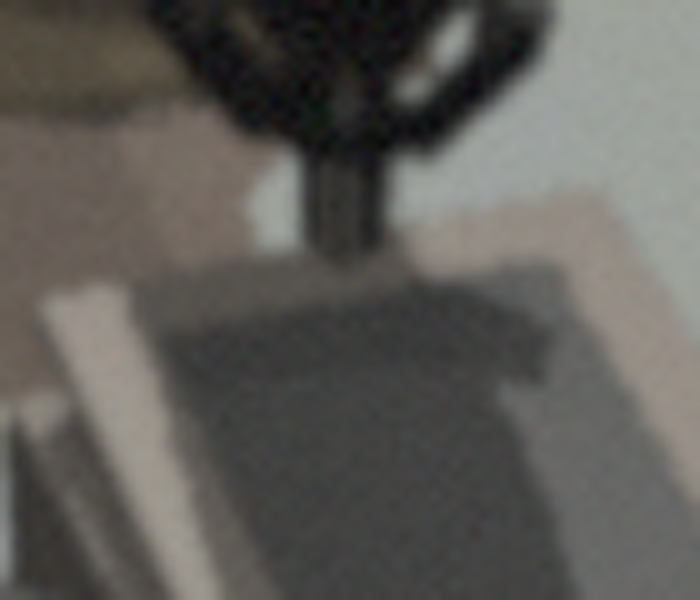

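Run:
```python
from plan import *
for e in ([.2275,.5816,.1976],[.2275,.5816,.2106]): print(proj("scene",e))
e=monitor.state()["eef_pos"]
for k in (0,.01,.02,.03,.04): print(k,proj("scene",e+[0,0,k]))
import cv2
im=cv2.imread("pics/scene0.png")[50:110,385:455]; cv2.imwrite("pics/z2.png",cv2.resize(im,None,fx=10,fy=10,interpolation=cv2.INTER_CUBIC))
```

```text
[409.45056168 105.61571081]
[410.17664439 102.39435956]
0 [268.23937678 173.32236775]
0.01 [268.27787311 170.72465888]
0.02 [268.31670529 168.10428717]
0.03 [268.35587774 165.46095475]
0.04 [268.39539494 162.79435852]
```

View pics/z2.png

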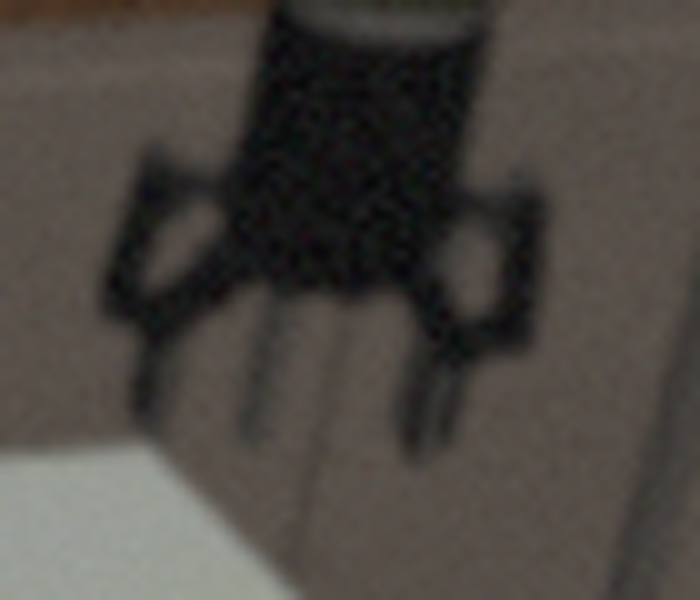

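Call:
move_arm(rows=[{"x": 0, "y": 0, "z": 0.003, "wx": 0, "wy": 0, "wz": 0, "grip": 0}, {"x": 0, "y": 0, "z": 0.003, "wx": 0, "wy": 0, "wz": 0, "grip": 0}])

```text
time: 5.1
eef_pos: [0.4724, 0.0054, 0.1262]
orientation: [0.0, 0.185, 0.983, 0.0]
force: [-0.3, 0.8, -0.3]
grip_width: 0.0001
```

Run:
```python
from plan import *
import cv2
im=imaging.get_image("scene")[:,:,::-1]; im=im[140:200,235:305]; cv2.imwrite("pics/z3.png",cv2.resize(im,None,fx=10,fy=10,interpolation=cv2.INTER_CUBIC))
print(monitor.state())
```

```text
{'time': 5.15, 'q': array([-0.56380848,  0.03972307,  0.47033254,  1.9675329 , -0.01978385,
        1.13935157,  1.11253635]), 'qd': array([-7.58852316e-05, -2.01655465e-03, -2.15542469e-04, -2.33895200e-03,
        3.02036231e-03,  8.78106209e-03, -2.42784348e-03]), 'joint_torque': array([ 4.39044437e-02, -3.50604987e+01,  8.15377180e-01, -3.74231100e+01,
        4.17837568e-03,  2.09409487e-01, -3.11914505e-02]), 'eef_pos': array([0.47206174, 0.00531708, 0.12565165]), 'orientation': array([-2.99438221e-04,  1.85298293e-01,  9.82682269e-01, -1.00386573e-04]), 'force': array([ 0.41753989, -0.16379581,  0.51073894]), 'torque': array([-0.00760877, -0.04711927, -0.03733038]), 'grip_width': 8.552664236282796e-05}
```

View pics/z3.png

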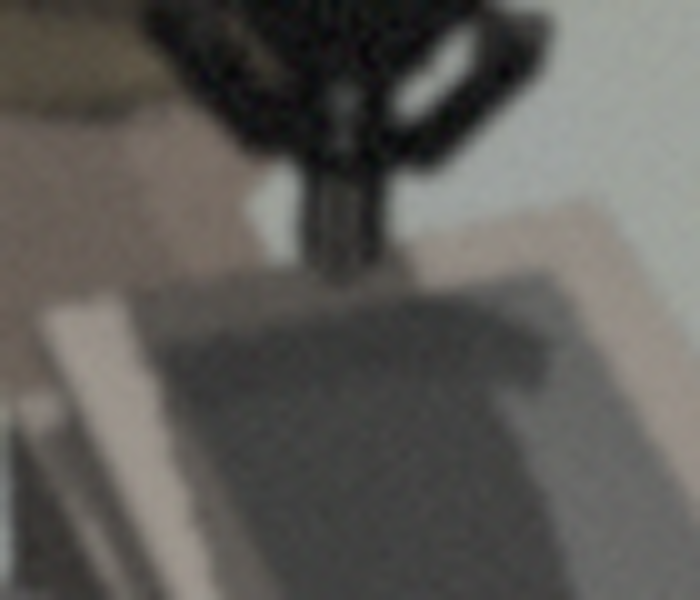

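Call:
move_arm(rows=[{"x": 0, "y": 0, "z": 0.004, "wx": 0, "wy": 0, "wz": 0, "grip": 0}, {"x": 0, "y": 0, "z": 0.003, "wx": 0, "wy": 0, "wz": 0, "grip": 0}])

```text
time: 5.35
eef_pos: [0.4722, 0.0053, 0.119]
orientation: [-0.0, 0.185, 0.983, -0.0]
force: [-0.9, 0.8, 1.1]
grip_width: -0.0
```

Call:
move_arm(rows=[{"x": 0, "y": 0, "z": 0.003, "wx": 0, "wy": 0, "wz": 0, "grip": 0}, {"x": 0, "y": 0, "z": 0.002, "wx": 0, "wy": 0, "wz": 0, "grip": 0}])

```text
time: 5.55
eef_pos: [0.4722, 0.0053, 0.114]
orientation: [-0.0, 0.185, 0.983, -0.0]
force: [-1.4, 0.5, 0.7]
grip_width: 0.0001
```

Call:
move_arm(rows=[{"x": 0, "y": 0, "z": 0.002, "wx": 0, "wy": 0, "wz": 0, "grip": 0}, {"x": 0, "y": 0, "z": 0.001, "wx": 0, "wy": 0, "wz": 0, "grip": 0}])

```text
time: 5.75
eef_pos: [0.4723, 0.0053, 0.1112]
orientation: [-0.0, 0.185, 0.983, 0.0]
force: [-0.8, 0.2, 1.1]
grip_width: -0.0003
```

Call:
move_arm(rows=[{"x": 0, "y": 0, "z": 0.002, "wx": 0, "wy": 0, "wz": 0, "grip": 0}, {"x": 0, "y": 0, "z": 0.001, "wx": 0, "wy": 0, "wz": 0, "grip": 0}])

```text
time: 5.95
eef_pos: [0.4724, 0.0053, 0.1083]
orientation: [-0.0, 0.185, 0.983, 0.0]
force: [0.0, -0.2, 1.4]
grip_width: 0.0003
```

Run:
```python
from ov import *
p=np.load("p.npy"); p[3]=0
n,roi,f="scene",(180,135,335,270),4.4
im=imaging.get_image(n)[:,:,::-1].copy(); overlay(im,n,p,roi,f,f"pics/{n}4o.png")
```

```text
(no output)
```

View pics/scene4o.png

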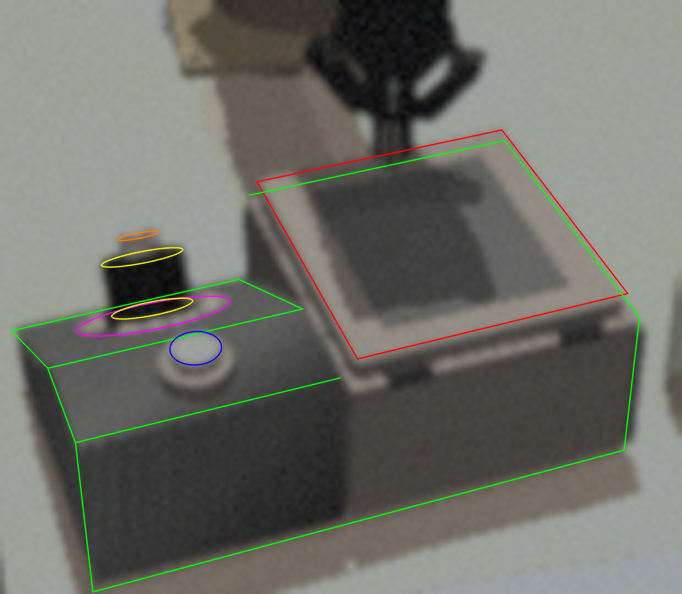

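Call:
move_arm(rows=[{"x": 0, "y": 0, "z": 0.0015, "wx": 0, "wy": 0, "wz": 0, "grip": 0}, {"x": 0, "y": 0, "z": 0.001, "wx": 0, "wy": 0, "wz": 0, "grip": 0}])

```text
time: 6.2
eef_pos: [0.4724, 0.0053, 0.1058]
orientation: [0.0, 0.185, 0.983, 0.0]
force: [-0.8, -0.7, 0.7]
grip_width: 0.0001
```

Call:
move_arm(rows=[{"x": 0, "y": 0, "z": 0.0015, "wx": 0, "wy": 0, "wz": 0, "grip": 0}, {"x": 0, "y": 0, "z": 0.001, "wx": 0, "wy": 0, "wz": 0, "grip": 0}])

```text
time: 6.4
eef_pos: [0.4723, 0.0053, 0.1033]
orientation: [-0.0, 0.185, 0.983, 0.0]
force: [-0.1, -0.0, 1.7]
grip_width: 0.0002
```

Call:
move_arm(rows=[{"x": 0, "y": 0, "z": 0.001, "wx": 0, "wy": 0, "wz": 0, "grip": 0}, {"x": 0, "y": 0, "z": 0.001, "wx": 0, "wy": 0, "wz": 0, "grip": 0}])

```text
time: 6.6
eef_pos: [0.4725, 0.0054, 0.1016]
orientation: [0.0, 0.185, 0.983, 0.0]
force: [-6.9, -0.9, 16.1]
grip_width: 0.0002
```

Call:
move_arm(rows=[{"x": 0, "y": 0, "z": 0.0005, "wx": 0, "wy": 0, "wz": 0, "grip": 0}, {"x": 0, "y": 0, "z": 0, "wx": 0, "wy": 0, "wz": 0, "grip": 0}])

```text
time: 6.8
eef_pos: [0.4724, 0.0054, 0.1016]
orientation: [-0.0, 0.185, 0.983, 0.0]
force: [-5.4, -0.4, 12.1]
grip_width: 0.0
```

Run:
```python
from ov import *
p=np.load("p.npy"); p[3]=0
im=imaging.get_image("scene")[:,:,::-1].copy(); overlay(im,"scene",p,(180,135,335,270),4.4,f"pics/scene5o.png")
cv2.imwrite("pics/z5.png",cv2.resize(im[140:200,235:305],None,fx=10,fy=10,interpolation=cv2.INTER_CUBIC))
```

```text
(no output)
```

View pics/scene5o.png

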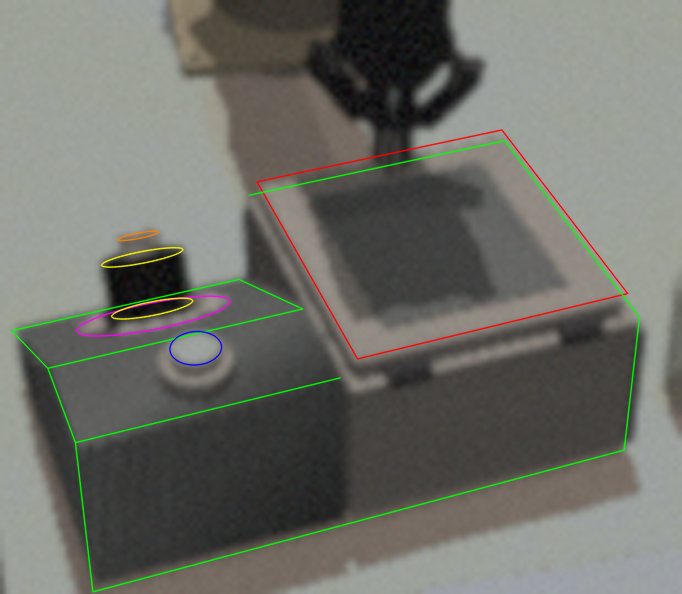

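View pics/z5.png

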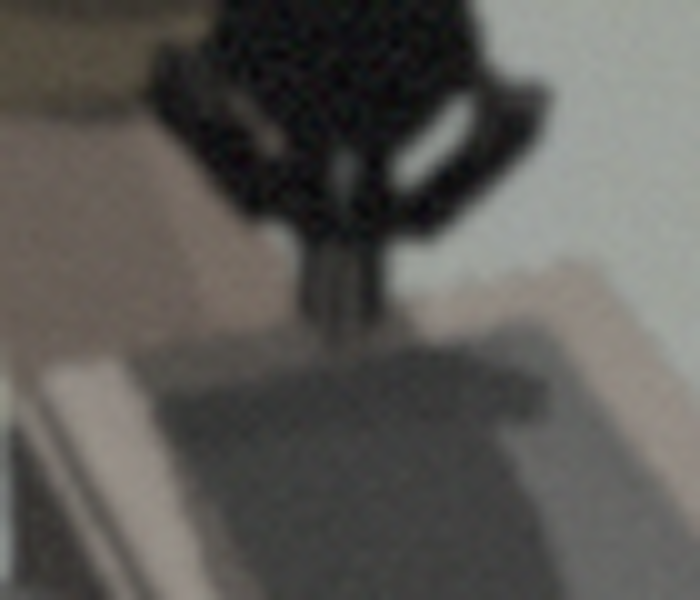

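Call:
move_arm(rows=[{"x": 0, "y": 0, "z": 0.001, "wx": 0, "wy": 0, "wz": 0, "grip": 0}, {"x": 0, "y": 0, "z": 0, "wx": 0, "wy": 0, "wz": 0, "grip": 0}])

```text
time: 7.05
eef_pos: [0.4724, 0.0054, 0.1015]
orientation: [-0.0, 0.185, 0.983, 0.0]
force: [-10.4, -0.9, 23.7]
grip_width: -0.0001
```

Call:
move_arm(rows=[{"x": 0, "y": 0, "z": -0.02, "wx": 0, "wy": 0, "wz": 0, "grip": 0}, {"x": 0, "y": 0, "z": -0.04, "wx": 0, "wy": 0, "wz": 0, "grip": 0}, {"x": 0, "y": 0, "z": -0.04, "wx": 0, "wy": 0, "wz": 0, "grip": 0}, {"x": 0, "y": 0, "z": -0.04, "wx": 0, "wy": 0, "wz": 0, "grip": 0}, {"x": 0, "y": 0, "z": -0.04, "wx": 0, "wy": 0, "wz": 0, "grip": 0}])

```text
time: 7.55
eef_pos: [0.4722, 0.0053, 0.2816]
orientation: [0.0, 0.185, 0.983, 0.0]
force: [1.4, -0.7, -0.7]
grip_width: -0.0003
```

Run:
```python
from plan import *
s,r=cur(); print(s["eef_pos"],s["q"].round(2))
# target: tool z=-N, tool y at angle phi cw from up-slope
phi=-0.85
y=np.cos(phi)*U+np.sin(phi)*V; z=-N; x=np.cross(y,z); Rt=Ro.from_matrix(np.array([x,y,z]).T)
d=(r.inv()*Rt).as_rotvec(); print("rotvec tool",d.round(3),np.degrees(np.linalg.norm(d)))
for h in (.15,.10,.016): print(h,(D+h*N).round(4))
P=D+.14*N; print("delta in current tool",delta(P).round(1))
```

```text
[0.47217465 0.00525605 0.28157105] [-0.58 -0.07  0.46  1.73  0.03  1.47  1.07]
rotvec tool [-0.311 -0.421  0.163] 31.429377773196727
0.15 [ 0.4839 -0.1882  0.2188]
0.1 [ 0.5085 -0.1837  0.1755]
0.016 [ 0.5498 -0.1761  0.1027]
delta in current tool [ -85.6 -173.3   71.4]
```

Call:
move_arm(rows=[{"x": -0.012, "y": -0.038, "z": 0, "wx": 0, "wy": 0, "wz": 0, "grip": 0}, {"x": -0.012, "y": -0.038, "z": 0, "wx": 0, "wy": 0, "wz": 0, "grip": 0}, {"x": -0.012, "y": -0.038, "z": 0, "wx": 0, "wy": 0, "wz": 0, "grip": 0}, {"x": -0.012, "y": -0.038, "z": 0, "wx": 0, "wy": 0, "wz": 0, "grip": 0}, {"x": -0.012, "y": -0.038, "z": 0, "wx": 0, "wy": 0, "wz": 0, "grip": 0}, {"x": 0, "y": 0, "z": 0, "wx": -0.062, "wy": -0.084, "wz": 0.033, "grip": 0}, {"x": 0, "y": 0, "z": 0, "wx": -0.062, "wy": -0.084, "wz": 0.033, "grip": 0}, {"x": 0, "y": 0, "z": 0, "wx": -0.062, "wy": -0.084, "wz": 0.033, "grip": 0}, {"x": 0, "y": 0, "z": 0, "wx": -0.062, "wy": -0.084, "wz": 0.033, "grip": 0}, {"x": 0, "y": 0, "z": 0, "wx": -0.062, "wy": -0.084, "wz": 0.033, "grip": 0}, {"x": 0, "y": 0, "z": 0, "wx": 0, "wy": 0, "wz": 0, "grip": 0}])

```text
time: 8.65
eef_pos: [0.4571, -0.194, 0.2791]
orientation: [0.233, 0.26, 0.93, 0.114]
force: [-0.5, 0.6, -0.4]
grip_width: -0.0001
```

Run:
```python
from plan import *; import cv2
s,r=cur(); print(s["eef_pos"],s["q"].round(2),r.as_matrix()[:,2],-N)
z=r.as_matrix()[:,2]; e=s["eef_pos"]
for n in("scene","top"):
    im=imaging.get_image(n)[:,:,::-1].copy(); cv2.imwrite(f"pics/{n}6.png",im)
    a=proj(n,e);b=proj(n,e-.032*z);c=proj(n,e+[0,0,.032]);print(n,a,b,c)
    x0,y0=int(a[0]-35),int(a[1]-30); cr=cv2.resize(im[y0:y0+60,x0:x0+70],None,fx=10,fy=10,interpolation=cv2.INTER_CUBIC)
    for q,col in((a,(0,0,255)),(b,(0,255,0)),(c,(255,0,0))):
        u=((q-[x0,y0]+.5)*10-.5).astype(int); cv2.drawMarker(cr,tuple(int(v) for v in u),col,cv2.MARKER_CROSS,20,2)
    cv2.imwrite(f"pics/{n}6c.png",cr)
```

```text
[ 0.45711133 -0.19403614  0.27908925] [-0.29 -0.48  0.63  2.07  0.03  1.01  1.37] [ 0.49293553  0.09007204 -0.86539101] [ 0.49184507  0.0899357  -0.8660254 ]
scene [200.84340935 136.10876892] [198.72413056 125.22187476] [199.95481321 126.46359927]
top [313.20799317 203.63923482] [315.70652741 208.48915637] [314.73879537 201.7104761 ]
```

View pics/scene6c.png

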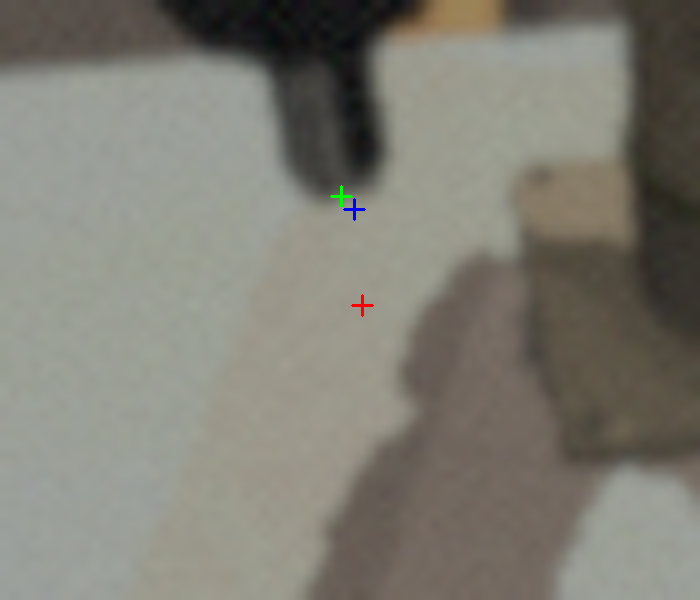

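View pics/top6c.png

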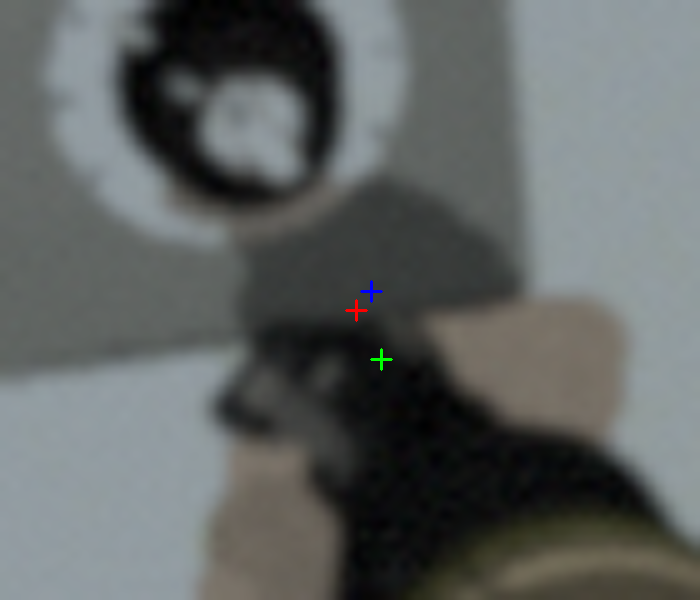

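View pics/scene6.png

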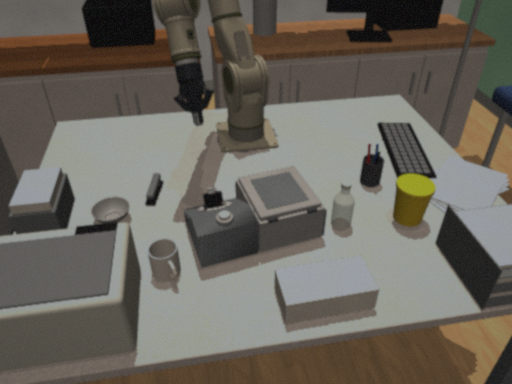

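Run:
```python
import cv2,numpy as np
im=cv2.imread("pics/top6.png")[188:226,295:340].astype(float)
im=np.clip((im-10)*2.2,0,255)**.8; im=np.clip(im*3,0,255).astype(np.uint8)
cv2.imwrite("pics/t6e.png",cv2.resize(im,None,fx=15,fy=15,interpolation=cv2.INTER_CUBIC))
```

```text
(no output)
```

View pics/t6e.png

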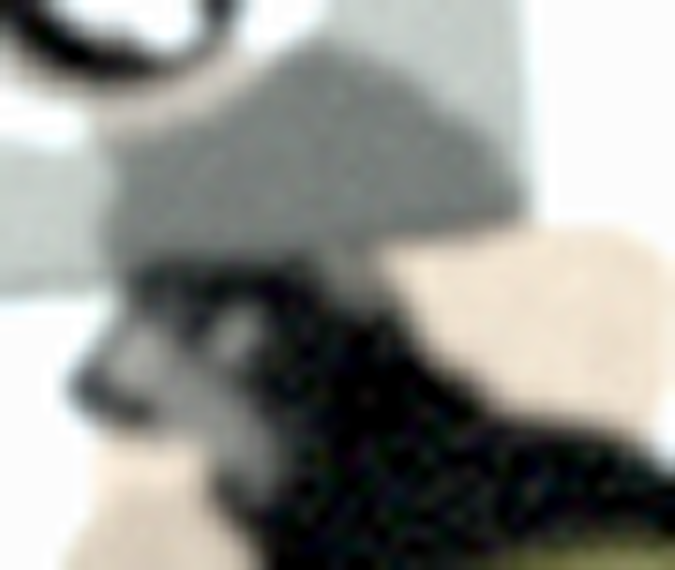

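Run:
```python
from plan import *
f=lambda u,v,x0,y0,k:(x0+(u+.5)/k-.5,y0+(v+.5)/k-.5)
X=atz("scene",f(345,340,235,140,10),.134); print(X, RS.T@(X-oS), "tcp",[.4724,.0054,.1016])
# tilted triangulate
def tri(a,b):
    o1,d1=ray("scene",a);o2,d2=ray("top",b); A=np.array([d1,-d2]).T; s=np.linalg.lstsq(A,o2-o1,rcond=None)[0]
    return (o1+d1*s[0]+o2+d2*s[1])/2, np.linalg.norm(o1+d1*s[0]-o2-d2*s[1])
s,r=cur(); e=s["eef_pos"]
x0,y0=int(200.84-35),int(136.1-30)
for m in [(355,245),(355,265),(365,290)]:
  for sc in [(330,195),(325,170)]:
    P,g=tri(f(*sc,x0,y0,10),f(*m,295,188,15)); print(m,sc,P.round(4),round(g,4),"tool frame",r.inv().apply(P-e).round(4), "world",(P-e).round(4))
```

```text
[0.47629697 0.00724324 0.134     ] [-0.08276446  0.1058837   0.134     ] tcp [0.4724, 0.0054, 0.1016]
(355, 245) (330, 195) [ 0.4518 -0.2012  0.3135] 0.0016 tool frame [-0.0112  0.0014 -0.033 ] world [-0.0071 -0.0077  0.0332]
(355, 245) (325, 170) [ 0.4506 -0.2011  0.321 ] 0.0 tool frame [-0.013   0.0035 -0.04  ] world [-0.0082 -0.0076  0.0407]
(355, 265) (330, 195) [ 0.4488 -0.2013  0.3119] 0.0019 tool frame [-0.0083 -0.0005 -0.033 ] world [-0.0101 -0.0078  0.0316]
(355, 265) (325, 170) [ 0.4476 -0.2012  0.3194] 0.0002 tool frame [-0.0102  0.0016 -0.0401] world [-0.0112 -0.0077  0.0391]
(365, 290) (330, 195) [ 0.4451 -0.2022  0.31  ] 0.0038 tool frame [-0.0053 -0.0034 -0.0333] world [-0.0137 -0.0086  0.0298]
(365, 290) (325, 170) [ 0.444  -0.2021  0.3175] 0.0021 tool frame [-0.0072 -0.0013 -0.0404] world [-0.0148 -0.0085  0.0373]
```

Run:
```python
from plan import *
s,r=cur(); print(delta(D+.06*N).round(1), r.as_matrix()[:,1]@U, r.as_matrix()[:,1]@V)
phi=np.arctan2(r.as_matrix()[:,1]@V,r.as_matrix()[:,1]@U); print("phi",phi)
```

```text
[  6.7  -4.7 156.1] 0.6609197389712944 -0.7504529481120723
phi -0.848750244529862
```

Call:
move_arm(rows=[{"x": 0.0067, "y": -0.0047, "z": 0.02, "wx": 0, "wy": 0, "wz": 0, "grip": 0.085}, {"x": 0, "y": 0, "z": 0.03, "wx": 0, "wy": 0, "wz": 0, "grip": 0.085}, {"x": 0, "y": 0, "z": 0.03, "wx": 0, "wy": 0, "wz": 0, "grip": 0.085}, {"x": 0, "y": 0, "z": 0.03, "wx": 0, "wy": 0, "wz": 0, "grip": 0.085}, {"x": 0, "y": 0, "z": 0.03, "wx": 0, "wy": 0, "wz": 0, "grip": 0.085}, {"x": 0, "y": 0, "z": 0.016, "wx": 0, "wy": 0, "wz": 0, "grip": 0.085}, {"x": 0, "y": 0, "z": 0, "wx": 0, "wy": 0, "wz": 0, "grip": 0.085}])

```text
time: 9.45
eef_pos: [0.5289, -0.1789, 0.1387]
orientation: [0.23, 0.257, 0.932, 0.11]
force: [0.3, 0.3, -0.6]
grip_width: 0.0849
```

```bash
cat > look.py <<'E'
from plan import *; import cv2,sys
k=sys.argv[1]
s,r=cur(); M=r.as_matrix(); e=s["eef_pos"]; print(s["time"],e,s["q"].round(2),s["force"],s["torque"],s["grip_width"])
q=e-D; print("in dial u,v,h mm",(np.array([q@U,q@V,q@N])*1e3).round(1),"phi",np.arctan2(M[:,1]@V,M[:,1]@U))
w=s["grip_width"]/2
for n,(x0,y0,x1,y1),f in (("scene",(185,140,265,210),9),("top",(265,130,345,200),9)):
    if len(sys.argv)>2 and n not in sys.argv[2:]: continue
    im=imaging.get_image(n)[:,:,::-1].copy(); cv2.imwrite(f"pics/{n}{k}.png",im)
    cr=cv2.resize(im[y0:y1,x0:x1],None,fx=f,fy=f,interpolation=cv2.INTER_CUBIC)
    g=cr.astype(float)*1.6; cr=np.clip(g,0,255).astype(np.uint8)
    cv2.imwrite(f"pics/{n}{k}c.png",cr)
E
python3 look.py 7
```

```text
9.45 [ 0.52888089 -0.17890316  0.13873769] [-0.54 -0.18  0.93  2.17 -0.22  0.65  1.6 ] [ 0.32887067  0.34386654 -0.63570752] [-0.08813982  0.54122312 -0.02285939] 0.08485477510495908
in dial u,v,h mm [-0.2 -1.  57.7] phi -0.8528172218605783
```

View pics/scene7c.png

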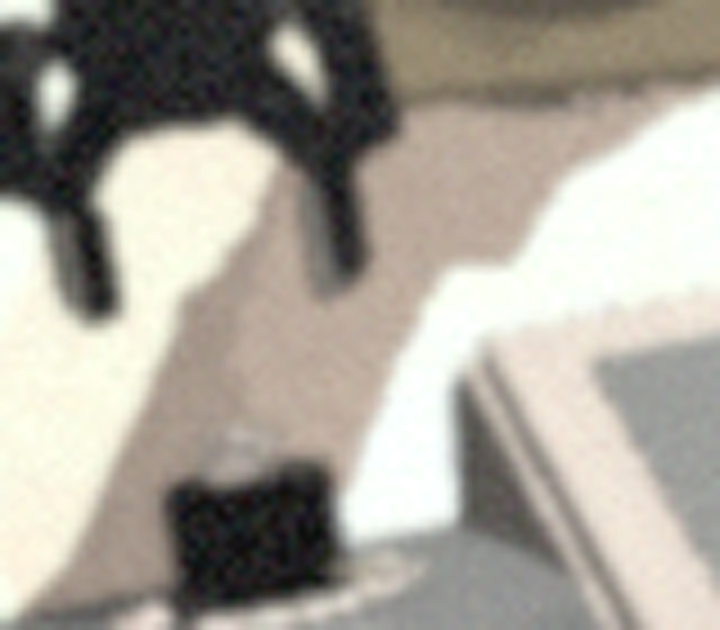

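View pics/top7c.png

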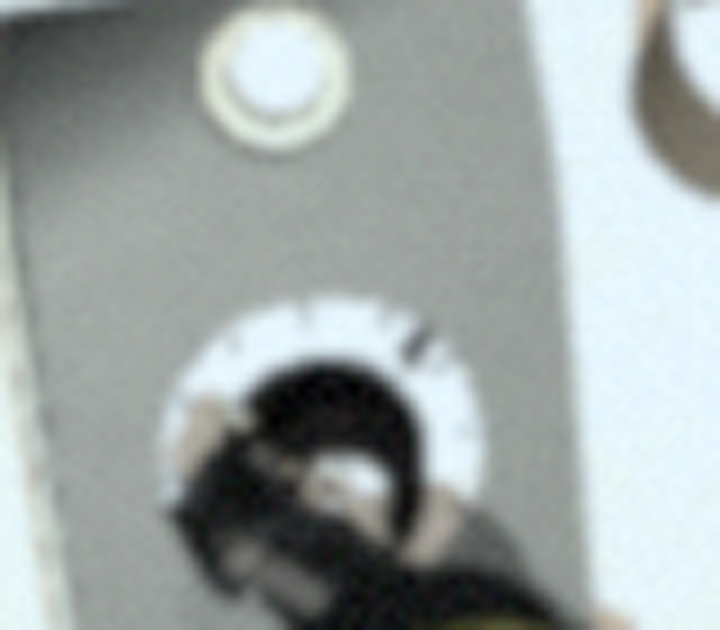

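Run:
```python
from plan import *
s,r=cur(); M=r.as_matrix(); e=s["eef_pos"]
g=lambda n,X:((proj(n,X)-[185,140]+.5)*9-.5).round(0)
for off in (0,.032,.045): 
    print(off,"tool",[g("scene",e-off*M[:,2]+k*.050*M[:,1]) for k in(1,0,-1)],"world",g("scene",e+[0,0,off]))
print("ring top",g("scene",D+.044*N),g("scene",D+.008*N))
```

```text
0 tool [array([369., 421.]), array([237., 435.]), array([110., 449.])] world [237. 435.]
0.032 tool [array([351., 325.]), array([219., 341.]), array([ 92., 356.])] world [231. 357.]
0.045 tool [array([343., 286.]), array([212., 303.]), array([ 84., 319.])] world [228. 325.]
ring top [246. 481.] [266. 585.]
```

Call:
move_arm(rows=[{"x": 0, "y": 0, "z": 0.02, "wx": 0, "wy": 0, "wz": 0, "grip": 0.085}, {"x": 0, "y": 0, "z": 0.02, "wx": 0, "wy": 0, "wz": 0, "grip": 0.085}, {"x": 0, "y": 0, "z": 0.015, "wx": 0, "wy": 0, "wz": 0, "grip": 0.085}, {"x": 0, "y": 0, "z": 0.01, "wx": 0, "wy": 0, "wz": 0, "grip": 0.085}, {"x": 0, "y": 0, "z": 0, "wx": 0, "wy": 0, "wz": 0, "grip": 0.085}])

```text
time: 10.05
eef_pos: [0.5607, -0.1737, 0.0839]
orientation: [0.231, 0.258, 0.931, 0.112]
force: [-0.1, -0.3, -0.0]
grip_width: 0.085
```

```bash
python3 look.py 8 scene
```

```text
10.05 [ 0.56065856 -0.17374883  0.0839223 ] [-0.66  0.11  1.12  2.18 -0.73  0.6   2.01] [-0.11045176 -0.28533843 -0.01916396] [-0.13436175  0.52953922 -0.02365308] 0.08501388696382689
in dial u,v,h mm [ 0.2 -0.4 -5.9] phi -0.8502557457381102
```

View pics/scene8c.png

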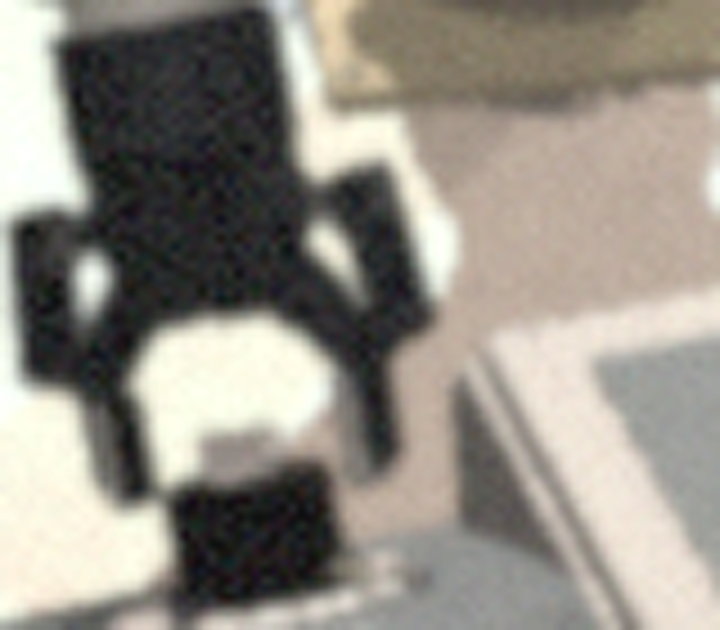

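Call:
move_arm(rows=[{"x": 0, "y": 0, "z": 0.008, "wx": 0, "wy": 0, "wz": 0, "grip": 0.085}, {"x": 0, "y": 0, "z": 0.006, "wx": 0, "wy": 0, "wz": 0, "grip": 0.085}, {"x": 0, "y": 0, "z": 0, "wx": 0, "wy": 0, "wz": 0, "grip": 0.07}, {"x": 0, "y": 0, "z": 0, "wx": 0, "wy": 0, "wz": 0, "grip": 0.07}, {"x": 0, "y": 0, "z": 0, "wx": 0, "wy": 0, "wz": 0, "grip": 0.07}], squeeze=30)

```text
time: 10.6
eef_pos: [0.5673, -0.1733, 0.0729]
orientation: [0.233, 0.259, 0.931, 0.112]
force: [0.1, 0.6, -0.2]
grip_width: 0.0703
```

```bash
python3 look.py 9 scene
```

```text
10.6 [ 0.56732164 -0.17327462  0.07294754] [-0.61  0.16  1.08  2.17 -0.83  0.6   2.1 ] [ 0.07888187  0.62956003 -0.16701257] [-1.72479547e-02  4.86407404e-01  1.50046520e-04] 0.07026341858107403
in dial u,v,h mm [  0.5   0.4 -18.7] phi -0.8481499798800753
```

View pics/scene9c.png

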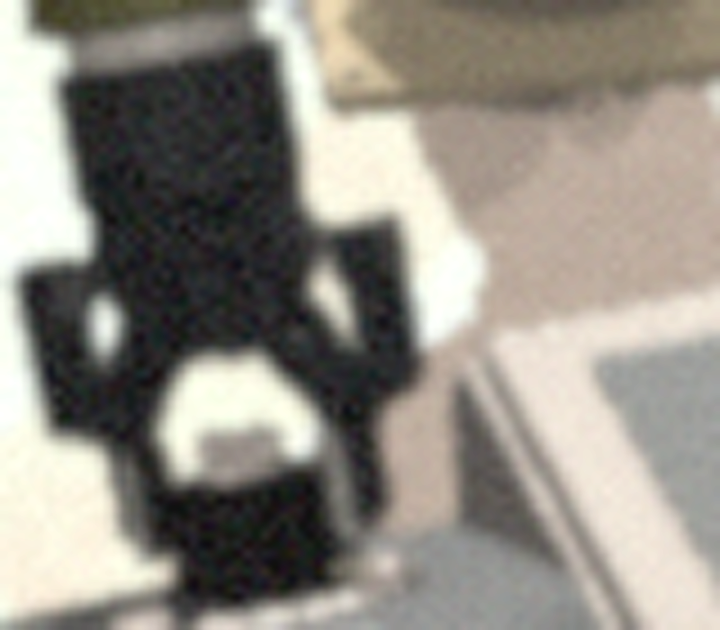

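Call:
move_arm(rows=[{"x": 0, "y": 0, "z": 0, "wx": 0, "wy": 0, "wz": 0, "grip": 0.06}, {"x": 0, "y": 0, "z": 0, "wx": 0, "wy": 0, "wz": 0, "grip": 0.05}, {"x": 0, "y": 0, "z": 0, "wx": 0, "wy": 0, "wz": 0, "grip": 0.05}, {"x": 0, "y": 0, "z": 0, "wx": 0, "wy": 0, "wz": 0, "grip": 0.05}], squeeze=40)

```text
time: 11.05
eef_pos: [0.5663, -0.175, 0.0722]
orientation: [0.232, 0.26, 0.931, 0.111]
force: [-11.1, -4.0, 8.8]
grip_width: 0.0552
```

```bash
python3 look.py 10 scene
```

```text
11.05 [ 0.56634242 -0.17498848  0.0722304 ] [-0.61  0.17  1.08  2.17 -0.83  0.6   2.1 ] [-11.11425252  -3.99861351   8.83527942] [-0.69967845  1.62360613 -0.08850061] 0.05515424210829143
in dial u,v,h mm [ -1.    1.9 -18.7] phi -0.846845991346927
```

View pics/scene10c.png

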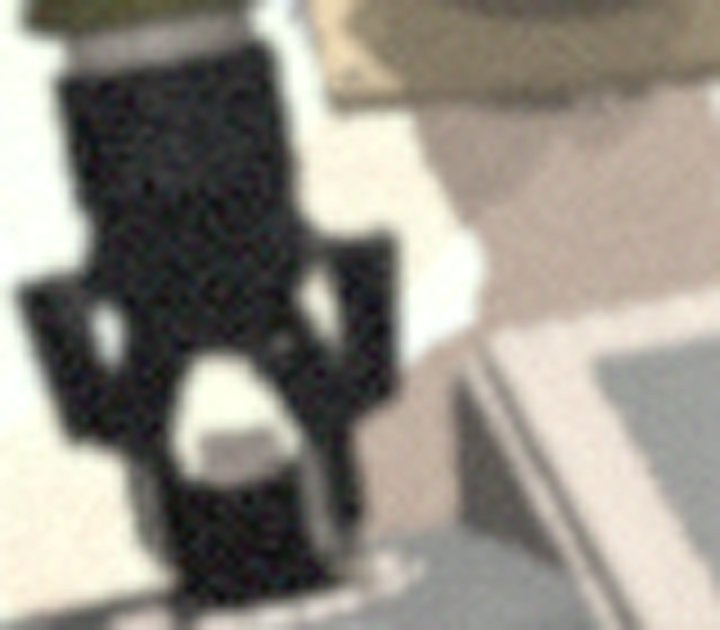

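Call:
move_arm(rows=[{"x": 0, "y": -0.002, "z": 0, "wx": 0, "wy": 0, "wz": 0, "grip": 0.05}, {"x": 0, "y": 0, "z": 0, "wx": 0, "wy": 0, "wz": 0.04, "grip": 0.05}, {"x": 0, "y": 0, "z": 0, "wx": 0, "wy": 0, "wz": 0.08, "grip": 0.05}, {"x": 0, "y": 0, "z": 0, "wx": 0, "wy": 0, "wz": 0.08, "grip": 0.05}, {"x": 0, "y": 0, "z": 0, "wx": 0, "wy": 0, "wz": 0.08, "grip": 0.05}])

```text
time: 11.6
eef_pos: [0.5661, -0.1753, 0.072]
orientation: [0.214, 0.388, 0.885, 0.144]
force: [-11.2, -0.3, 13.8]
grip_width: 0.0549
```

```bash
python3 look.py 11 scene
```

```text
11.6 [ 0.56608677 -0.17533573  0.07199989] [-0.65  0.18  1.13  2.18 -0.87  0.62  1.84] [-11.20997637  -0.30621824  13.83713977] [0.097843   1.34237277 0.34569729] 0.05491482245071978
in dial u,v,h mm [ -1.4   2.2 -18.7] phi -0.5644602591412011
```

View pics/scene11c.png

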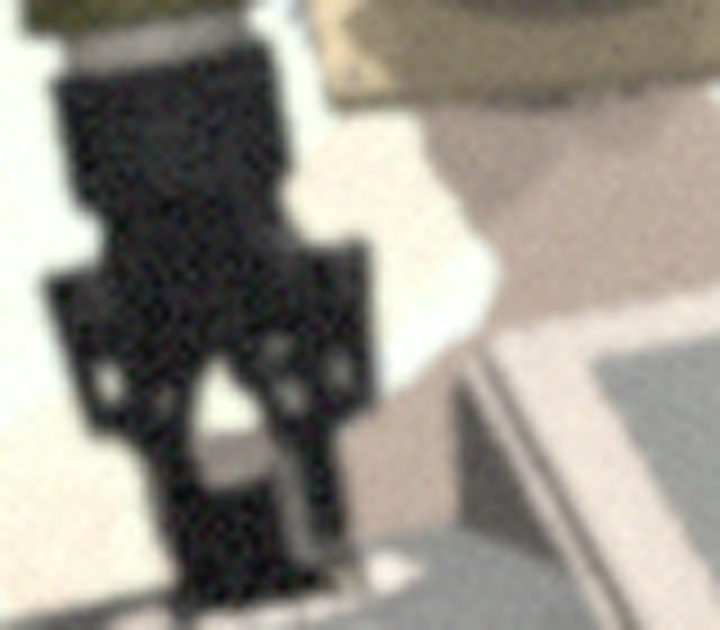

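Call:
move_arm(rows=[{"x": 0, "y": 0, "z": -0.002, "wx": 0, "wy": 0, "wz": 0, "grip": 0.05}, {"x": 0, "y": 0, "z": 0, "wx": 0, "wy": 0, "wz": 0, "grip": 0.05}])

```text
time: 11.85
eef_pos: [0.5657, -0.1754, 0.0726]
orientation: [0.215, 0.386, 0.886, 0.142]
force: [24.7, -7.2, -30.7]
grip_width: 0.0545
```

```bash
python3 look.py 12 none; python3 -c "
from plan import *
s,r=cur(); F=s['force']; print(F@U,F@V,F@N, r.inv().apply(F), r.inv().apply(s['torque']))"
```

```text
11.85 [ 0.56568559 -0.17541362  0.07257414] [-0.66  0.18  1.13  2.18 -0.85  0.61  1.84] [ 24.7381426   -7.23960299 -30.69378126] [-1.73911723 -0.8963759  -1.1731216 ] 0.05453821641227626
in dial u,v,h mm [ -1.4   2.2 -18. ] phi -0.5697829102173971
4.5998127917310185 11.571210570008901 -38.097828899097706 [-12.1334404   -2.18873713  38.13770854] [ 0.71212448 -2.16547427  0.08850242]
```

Call:
move_arm(rows=[{"x": 0, "y": 0, "z": 0.0014, "wx": 0, "wy": 0, "wz": 0, "grip": 0.05}, {"x": 0, "y": 0, "z": 0, "wx": 0, "wy": 0, "wz": 0.06, "grip": 0.05}, {"x": 0, "y": 0, "z": 0, "wx": 0, "wy": 0, "wz": 0.08, "grip": 0.05}, {"x": 0, "y": 0, "z": 0, "wx": 0, "wy": 0, "wz": 0.06, "grip": 0.05}])

```text
time: 12.25
eef_pos: [0.5657, -0.1755, 0.0721]
orientation: [0.199, 0.474, 0.842, 0.164]
force: [-5.7, -2.0, 4.4]
grip_width: 0.0543
```

```bash
cat > fr.py <<'E'
from plan import *
s,r=cur(); F=s['force'];e=s["eef_pos"]-D;M=r.as_matrix();print("t",s["time"],"F u,v,n",np.round([F@U,F@V,F@N],1),"tool F",r.inv().apply(F).round(1),"T",r.inv().apply(s['torque']).round(2),"pos",(np.array([e@U,e@V,e@N])*1e3).round(1),"phi",np.arctan2(M[:,1]@V,M[:,1]@U).round(3),s["q"].round(2),s["grip_width"].round(4))
E
python3 fr.py
```

```text
Traceback (most recent call last):
  File "fr.py", line 2, in <module>
    s,r=cur(); F=s['force'];e=s["eef_pos"]-D;M=r.as_matrix();print("t",s["time"],"F u,v,n",np.round([F@U,F@V,F@N],1),"tool F",r.inv().apply(F).round(1),"T",r.inv().apply(s['torque']).round(2),"pos",(np.array([e@U,e@V,e@N])*1e3).round(1),"phi",np.arctan2(M[:,1]@V,M[:,1]@U).round(3),s["q"].round(2),s["grip_width"].round(4))
                                                                                                                                                                                                                                                                                                          ^^^^^^^^^^^^^^^^^^^^^
AttributeError: 'float' object has no attribute 'round'
```

```bash
sed -i 's/s\["grip_width"\].round(4)/round(s["grip_width"],4)/' fr.py; python3 fr.py
```

```text
t 12.25 F u,v,n [-3.   0.9  6.8] tool F [ 0.2 -3.1 -6.8] T [ 0.98  0.11 -0.15] pos [ -1.7   2.3 -18.4] phi -0.365 [-0.68  0.2   1.17  2.18 -0.89  0.63  1.66] 0.0543
```

Call:
move_arm(rows=[{"x": 0, "y": 0, "z": 0, "wx": 0, "wy": 0, "wz": 0.08, "grip": 0.05}, {"x": 0, "y": 0, "z": 0, "wx": 0, "wy": 0, "wz": 0.08, "grip": 0.05}, {"x": 0, "y": 0, "z": 0, "wx": 0, "wy": 0, "wz": 0.08, "grip": 0.05}, {"x": 0, "y": 0, "z": 0, "wx": 0, "wy": 0, "wz": 0.08, "grip": 0.05}])

```text
time: 12.65
eef_pos: [0.5653, -0.1757, 0.0719]
orientation: [0.17, 0.602, 0.756, 0.193]
force: [-6.9, -2.7, 4.4]
grip_width: 0.0549
```

```bash
python3 fr.py
```

```text
t 12.65 F u,v,n [-4.1  1.5  7.4] tool F [-1.3 -4.2 -7.4] T [ 1.3  -0.2  -0.14] pos [ -2.2   2.4 -18.4] phi -0.045 [-0.73  0.22  1.23  2.18 -0.93  0.65  1.37] 0.0549
```

Call:
move_arm(rows=[{"x": 0, "y": 0, "z": 0, "wx": 0, "wy": 0, "wz": 0.08, "grip": 0.05}, {"x": 0, "y": 0, "z": 0, "wx": 0, "wy": 0, "wz": 0.08, "grip": 0.05}])

```text
time: 12.85
eef_pos: [0.5651, -0.1757, 0.0717]
orientation: [0.154, 0.661, 0.705, 0.206]
force: [-8.4, -2.9, 4.4]
grip_width: 0.055
```

```bash
python3 fr.py; python3 look.py 13
```

```text
t 12.85 F u,v,n [-5.4  1.4  8.2] tool F [-2.  -5.2 -8.2] T [ 1.36 -0.38 -0.09] pos [ -2.4   2.4 -18.4] phi 0.115 [-0.74  0.24  1.25  2.18 -0.95  0.66  1.23] 0.055
12.85 [ 0.56510555 -0.17573193  0.07171562] [-0.74  0.24  1.25  2.18 -0.95  0.66  1.23] [-8.39745746 -2.92208733  4.41476943] [-0.47798581  1.32546019 -0.03544189] 0.054988452089773356
in dial u,v,h mm [ -2.4   2.4 -18.4] phi 0.11544945232643111
```

View pics/top13c.png

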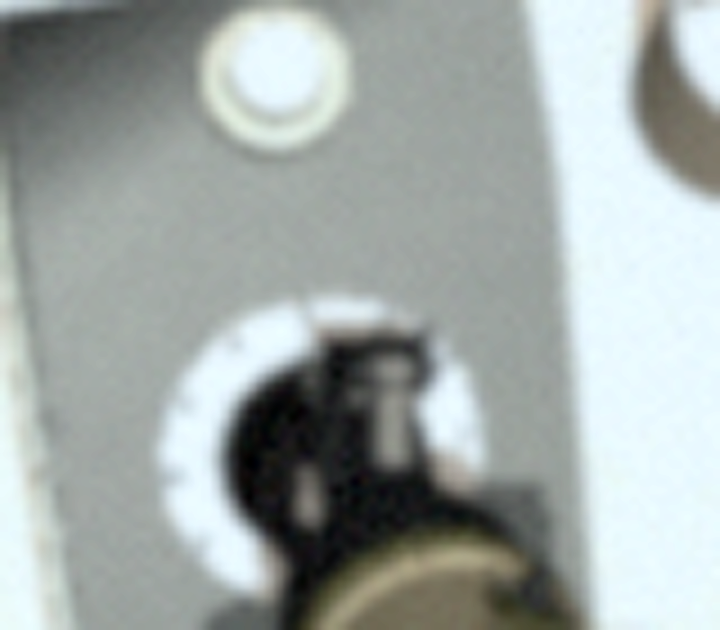

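Call:
move_arm(rows=[{"x": 0, "y": 0, "z": 0, "wx": 0, "wy": 0, "wz": 0, "grip": 0.085}, {"x": 0, "y": 0, "z": 0, "wx": 0, "wy": 0, "wz": 0, "grip": 0.085}, {"x": 0, "y": 0, "z": 0, "wx": 0, "wy": 0, "wz": 0, "grip": 0.085}, {"x": 0, "y": 0, "z": 0, "wx": 0, "wy": 0, "wz": 0, "grip": 0.085}])

```text
time: 13.35
eef_pos: [0.5661, -0.1746, 0.072]
orientation: [0.154, 0.659, 0.707, 0.207]
force: [-0.4, 0.8, 0.0]
grip_width: 0.0852
```

```bash
sed -i 's/^D=W(p\[6:9\])/D=W(p[6:9])-.0025*U+.0025*V/' plan.py; python3 fr.py; python3 look.py 14
```

```text
t 13.35 F u,v,n [-0.2 -0.9  0.1] tool F [ 0.8 -0.3 -0.1] T [ 0.5  -0.08 -0.  ] pos [  1.3  -1.1 -18.8] phi 0.111 [-0.74  0.24  1.25  2.18 -0.95  0.66  1.23] 0.0852
13.35 [ 0.56613853 -0.17455594  0.07200736] [-0.74  0.24  1.25  2.18 -0.95  0.66  1.23] [-0.38247933  0.81019428  0.01289673] [-0.11281681  0.4927531  -0.00822451] 0.08522925885192814
in dial u,v,h mm [  1.3  -1.1 -18.8] phi 0.11098436453902796
```

View pics/top14c.png

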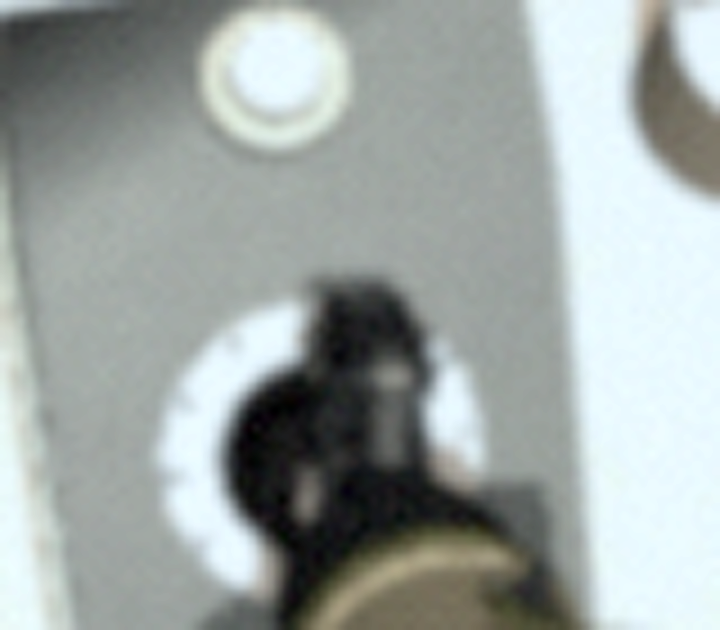

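View pics/scene14c.png

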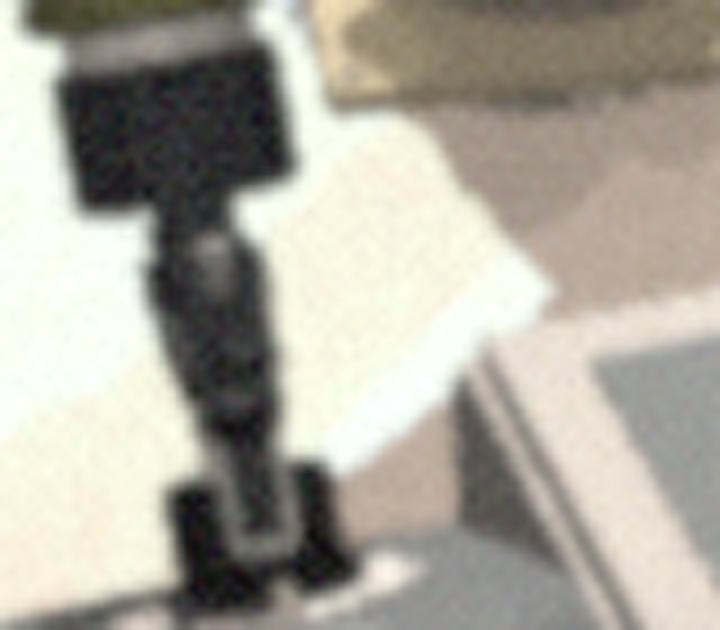

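Call:
move_arm(rows=[{"x": -0.0012, "y": -0.0012, "z": 0, "wx": 0, "wy": 0, "wz": 0, "grip": 0.085}, {"x": 0, "y": 0, "z": 0, "wx": 0, "wy": 0, "wz": -0.12, "grip": 0.085}, {"x": 0, "y": 0, "z": 0, "wx": 0, "wy": 0, "wz": -0.12, "grip": 0.085}, {"x": 0, "y": 0, "z": 0, "wx": 0, "wy": 0, "wz": -0.12, "grip": 0.085}, {"x": 0, "y": 0, "z": 0, "wx": 0, "wy": 0, "wz": -0.12, "grip": 0.085}, {"x": 0, "y": 0, "z": 0, "wx": 0, "wy": 0, "wz": -0.12, "grip": 0.085}, {"x": 0, "y": 0, "z": 0, "wx": 0, "wy": 0, "wz": -0.12, "grip": 0.085}, {"x": 0, "y": 0, "z": 0, "wx": 0, "wy": 0, "wz": 0, "grip": 0.085}])

```text
time: 14.25
eef_pos: [0.565, -0.1762, 0.0713]
orientation: [0.217, 0.367, 0.894, 0.139]
force: [0.9, 0.2, 0.6]
grip_width: 0.085
```

```bash
python3 fr.py
```

```text
t 14.25 F u,v,n [ 1.1 -0.   0.1] tool F [-0.6  0.9 -0.1] T [0.4  0.29 0.06] pos [ -0.3   0.3 -18.7] phi -0.61 [-0.62  0.17  1.11  2.18 -0.86  0.61  1.88] 0.085
```

Call:
move_arm(rows=[{"x": 0, "y": 0, "z": 0, "wx": 0, "wy": 0, "wz": 0, "grip": 0.065}, {"x": 0, "y": 0, "z": 0, "wx": 0, "wy": 0, "wz": 0, "grip": 0.05}, {"x": 0, "y": 0, "z": 0, "wx": 0, "wy": 0, "wz": 0, "grip": 0.05}, {"x": 0, "y": 0, "z": 0, "wx": 0, "wy": 0, "wz": 0, "grip": 0.05}, {"x": 0, "y": 0, "z": 0, "wx": 0, "wy": 0, "wz": 0, "grip": 0.05}, {"x": 0, "y": 0, "z": 0, "wx": 0, "wy": 0, "wz": 0, "grip": 0.05}])

```text
time: 14.85
eef_pos: [0.5658, -0.1751, 0.0721]
orientation: [0.217, 0.369, 0.893, 0.14]
force: [-6.8, 4.7, 14.2]
grip_width: 0.055
```

```bash
python3 fr.py
```

```text
t 14.85 F u,v,n [ 2.  -5.8 15.3] tool F [  3.6   5.  -15.3] T [-0.42  1.07  0.13] pos [  1.   -0.6 -18.5] phi -0.607 [-0.63  0.17  1.11  2.18 -0.86  0.61  1.88] 0.055
```

Call:
move_arm(rows=[{"x": 0, "y": 0.0005, "z": -0.0005, "wx": 0, "wy": 0, "wz": 0.04, "grip": 0.05}, {"x": 0, "y": 0, "z": 0, "wx": 0, "wy": 0, "wz": 0.08, "grip": 0.05}, {"x": 0, "y": 0, "z": 0, "wx": 0, "wy": 0, "wz": 0.08, "grip": 0.05}, {"x": 0, "y": 0, "z": 0, "wx": 0, "wy": 0, "wz": 0.08, "grip": 0.05}, {"x": 0, "y": 0, "z": 0, "wx": 0, "wy": 0, "wz": 0.08, "grip": 0.05}, {"x": 0, "y": 0, "z": 0, "wx": 0, "wy": 0, "wz": 0.08, "grip": 0.05}, {"x": 0, "y": 0, "z": 0, "wx": 0, "wy": 0, "wz": 0.08, "grip": 0.05}, {"x": 0, "y": 0, "z": 0, "wx": 0, "wy": 0, "wz": 0.05, "grip": 0.05}, {"x": 0, "y": 0, "z": 0, "wx": 0, "wy": 0, "wz": 0, "grip": 0.05}])

```text
time: 15.75
eef_pos: [0.5652, -0.1755, 0.0719]
orientation: [0.169, 0.605, 0.753, 0.195]
force: [-1.2, -0.4, 3.0]
grip_width: 0.0549
```

```bash
python3 fr.py
```

```text
t 15.75 F u,v,n [0.4 0.2 3.3] tool F [-0.2  0.4 -3.3] T [0.28 0.3  0.14] pos [  0.3  -0.3 -18.3] phi -0.036 [-0.72  0.22  1.22  2.18 -0.92  0.65  1.36] 0.0549
```

Call:
move_arm(rows=[{"x": 0, "y": 0, "z": 0, "wx": 0, "wy": 0, "wz": 0, "grip": 0.085}, {"x": 0, "y": 0, "z": 0, "wx": 0, "wy": 0, "wz": 0, "grip": 0.085}, {"x": 0, "y": 0, "z": 0, "wx": 0, "wy": 0, "wz": 0, "grip": 0.085}, {"x": 0, "y": 0, "z": -0.02, "wx": 0, "wy": 0, "wz": 0, "grip": 0.085}, {"x": 0, "y": 0, "z": -0.03, "wx": 0, "wy": 0, "wz": 0, "grip": 0.085}, {"x": 0, "y": 0, "z": -0.03, "wx": 0, "wy": 0, "wz": 0, "grip": 0.085}, {"x": 0, "y": 0, "z": -0.03, "wx": 0, "wy": 0, "wz": 0, "grip": 0.085}, {"x": 0, "y": 0, "z": -0.03, "wx": 0, "wy": 0, "wz": 0, "grip": 0.085}, {"x": 0, "y": 0, "z": -0.03, "wx": 0, "wy": 0, "wz": 0, "grip": 0.085}, {"x": 0, "y": 0, "z": -0.01, "wx": 0, "wy": 0, "wz": 0, "grip": 0.085}])

```text
time: 16.75
eef_pos: [0.4883, -0.1842, 0.2003]
orientation: [0.156, 0.605, 0.756, 0.196]
force: [1.0, -0.4, -0.5]
grip_width: 0.0851
```

```bash
python3 fr.py
cat > dial.py <<'E'
import cv2,sys,numpy as np
from bench import imaging
acc=np.mean([imaging.get_image("top").astype(float) for _ in range(4)],axis=0)[:,:,::-1]
np.save(f"pics/acc{sys.argv[1]}.npy",acc)
im=np.clip(acc[160:202,278:322]*1.5,0,255).astype(np.uint8); cv2.imwrite(f"pics/d{sys.argv[1]}.png",cv2.resize(im,None,fx=14,fy=14,interpolation=cv2.INTER_CUBIC))
E
python3 dial.py 15
```

```text
t 16.75 F u,v,n [ 0.5  0.6 -0.9] tool F [-0.6  0.5  0.9] T [ 0.51  0.   -0.04] pos [ -2.4  -5.6 131.5] phi -0.035 [-0.48 -0.39  0.83  2.14  0.01  0.84  0.59] 0.0851
```

View pics/d15.png

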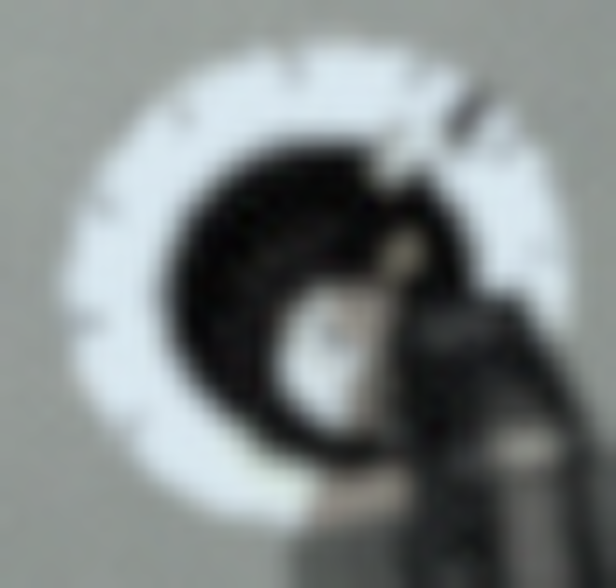

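Run:
```python
from ang import *
z=lambda u,v:(278+(u+.5)/14-.5,160+(v+.5)/14-.5)
def a(uv,h,c=(-2.85,2.75)):
    q=onplane("top",z(*uv),h); x,y=q[0]-c[0],q[1]-c[1]; return round(np.hypot(x,y),1),round(np.arctan2(y,x),3)
for m in [(385,180),(395,165),(405,145)]: print("ptr",a(m,.011))
for m in [(468,110),(455,132),(480,92)]: print("rider",a(m,.011))
print("dot",a((402,250),.044))
```

```text
ptr (np.float64(27.8), np.float64(0.558))
ptr (np.float64(31.5), np.float64(0.573))
ptr (np.float64(36.2), np.float64(0.572))
rider (np.float64(48.9), np.float64(0.749))
rider (np.float64(43.6), np.float64(0.763))
rider (np.float64(53.4), np.float64(0.744))
dot (np.float64(22.9), np.float64(0.553))
```

```bash
cat > app.py <<'E'
from plan import *
import sys
phi=float(sys.argv[1]); h=float(sys.argv[2])
s,r=cur(); y=np.cos(phi)*U+np.sin(phi)*V; z=-N; x=np.cross(y,z); Rt=Ro.from_matrix(np.array([x,y,z]).T)
P=D+.0003*U-.0003*V+h*N
print("rot",(r.inv()*Rt).as_rotvec().round(3),"delta cur",delta(P).round(1),"delta in target frame",delta(P,R=Rt).round(1))
E
python3 app.py -0.1 -.0187
```

```text
rot [-0.021 -0.024 -0.064] delta cur [-10.6   7.5 146.2] delta in target frame [ -7.4   3.9 146.6]
```

Call:
move_arm(rows=[{"x": 0, "y": 0, "z": 0, "wx": -0.021, "wy": -0.024, "wz": -0.064, "grip": 0.085}, {"x": -0.007, "y": 0.004, "z": 0.02, "wx": 0, "wy": 0, "wz": 0, "grip": 0.085}, {"x": 0, "y": 0, "z": 0.02, "wx": 0, "wy": 0, "wz": 0, "grip": 0.085}, {"x": 0, "y": 0, "z": 0.02, "wx": 0, "wy": 0, "wz": 0, "grip": 0.085}, {"x": 0, "y": 0, "z": 0, "wx": 0, "wy": 0, "wz": 0, "grip": 0.085}])

```text
time: 17.45
eef_pos: [0.5221, -0.1817, 0.1442]
orientation: [0.174, 0.58, 0.773, 0.188]
force: [-0.8, 0.7, 0.6]
grip_width: 0.085
```

```bash
python3 fr.py; python3 app.py -0.1 -.0187
```

```text
t 17.45 F u,v,n [-0.3 -0.8  0.9] tool F [ 0.8 -0.2 -0.9] T [ 0.59  0.06 -0.  ] pos [-1.2 -2.  66.1] phi -0.102 [-0.65 -0.27  1.02  2.18 -0.08  0.66  0.74] 0.085
rot [-0.005 -0.001  0.002] delta cur [-1.9  1.8 84.8] delta in target frame [-1.8  1.4 84.8]
```

Call:
move_arm(rows=[{"x": -0.0018, "y": 0.0014, "z": 0.01, "wx": -0.005, "wy": 0, "wz": 0, "grip": 0.085}, {"x": 0, "y": 0, "z": 0.015, "wx": 0, "wy": 0, "wz": 0, "grip": 0.085}, {"x": 0, "y": 0, "z": 0.015, "wx": 0, "wy": 0, "wz": 0, "grip": 0.085}, {"x": 0, "y": 0, "z": 0, "wx": 0, "wy": 0, "wz": 0, "grip": 0.085}])

```text
time: 17.85
eef_pos: [0.5439, -0.18, 0.1126]
orientation: [0.176, 0.58, 0.772, 0.191]
force: [-0.6, 0.1, -0.0]
grip_width: 0.0848
```

```bash
python3 fr.py; python3 app.py -0.1 -.0187
```

```text
t 17.85 F u,v,n [-0.5 -0.2  0.2] tool F [ 0.3 -0.4 -0.2] T [ 0.53  0.11 -0.02] pos [ 1.8  0.2 27.7] phi -0.101 [-0.87 -0.16  1.27  2.18 -0.27  0.58  0.91] 0.0848
rot [ 0.003 -0.     0.001] delta cur [ 0.7 -1.6 46.4] delta in target frame [ 0.7 -1.5 46.4]
```

Call:
move_arm(rows=[{"x": 0, "y": 0, "z": -0.02, "wx": 0, "wy": 0, "wz": 0, "grip": 0.085}, {"x": 0, "y": 0, "z": -0.03, "wx": 0, "wy": 0, "wz": 0, "grip": 0.085}, {"x": 0, "y": 0, "z": -0.03, "wx": 0, "wy": 0, "wz": 0, "grip": 0.085}, {"x": 0, "y": 0, "z": 0, "wx": 0, "wy": 0, "wz": -0.12, "grip": 0.085}, {"x": 0, "y": 0, "z": 0, "wx": 0, "wy": 0, "wz": -0.12, "grip": 0.085}, {"x": 0, "y": 0, "z": 0, "wx": 0, "wy": 0, "wz": -0.12, "grip": 0.085}, {"x": 0, "y": 0, "z": 0, "wx": 0, "wy": 0, "wz": -0.12, "grip": 0.085}, {"x": 0, "y": 0, "z": 0, "wx": 0, "wy": 0, "wz": -0.12, "grip": 0.085}, {"x": 0, "y": 0, "z": 0, "wx": 0, "wy": 0, "wz": -0.12, "grip": 0.085}, {"x": 0, "y": 0, "z": 0, "wx": 0, "wy": 0, "wz": 0, "grip": 0.085}])

```text
time: 18.85
eef_pos: [0.5045, -0.1887, 0.1839]
orientation: [0.235, 0.271, 0.926, 0.117]
force: [0.7, 0.6, 0.1]
grip_width: 0.0848
```

```bash
python3 fr.py; python3 app.py -0.8 -.0187;python3 dial.py 16
```

```text
t 18.85 F u,v,n [ 0.7 -0.4 -0.3] tool F [-0.3  0.8  0.3] T [0.34 0.4  0.  ] pos [  2.5   1.7 109.7] phi -0.822 [-0.66 -0.45  0.97  2.16  0.16  0.77  1.26] 0.0848
rot [0.004 0.006 0.022] delta cur [  3.8  -0.5 128.4] delta in target frame [ 3.000e+00 -1.000e-01  1.284e+02]
```

View pics/d16.png

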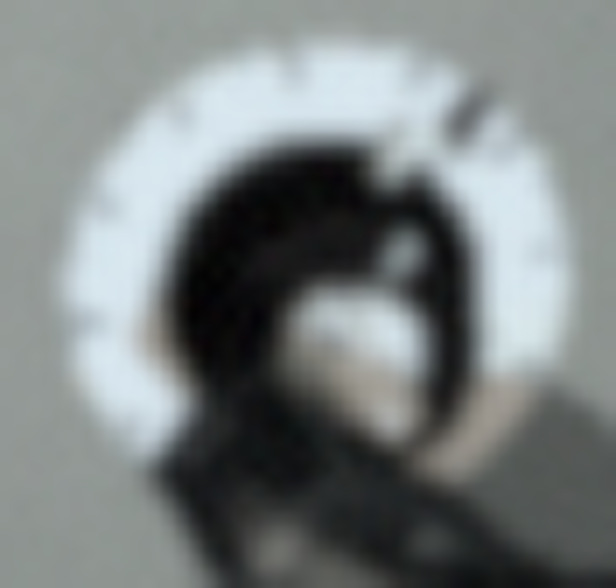

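Call:
move_arm(rows=[{"x": 0, "y": 0, "z": -0.03, "wx": 0, "wy": 0, "wz": 0, "grip": 0.085}, {"x": 0, "y": 0, "z": -0.03, "wx": 0, "wy": 0, "wz": 0, "grip": 0.085}, {"x": 0, "y": 0, "z": -0.03, "wx": 0, "wy": 0, "wz": 0, "grip": 0.085}, {"x": 0, "y": 0, "z": 0, "wx": 0, "wy": 0, "wz": 0, "grip": 0.085}])

```text
time: 19.45
eef_pos: [0.4597, -0.199, 0.2642]
orientation: [0.236, 0.274, 0.925, 0.117]
force: [-0.1, -1.0, 0.3]
grip_width: 0.085
```

```bash
python3 fr.py; python3 app.py -0.9 .06
```

```text
t 19.45 F u,v,n [-0.1  1.   0.4] tool F [-0.6 -0.8 -0.4] T [0.4  0.42 0.  ] pos [  3.    3.8 202.1] phi -0.815 [-0.32 -0.49  0.68  2.09  0.04  0.97  1.34] 0.085
rot [ 0.003  0.01  -0.085] delta cur [  6.1   0.6 142.1] delta in target frame [  4.6   1.6 142.1]
```

Call:
move_arm(rows=[{"x": 0.005, "y": 0.001, "z": 0.02, "wx": 0.003, "wy": 0.01, "wz": -0.035, "grip": 0.085}, {"x": 0, "y": 0, "z": 0.03, "wx": 0, "wy": 0, "wz": 0, "grip": 0.085}, {"x": 0, "y": 0, "z": 0.03, "wx": 0, "wy": 0, "wz": 0, "grip": 0.085}, {"x": 0, "y": 0, "z": 0.03, "wx": 0, "wy": 0, "wz": 0, "grip": 0.085}, {"x": 0, "y": 0, "z": 0.03, "wx": 0, "wy": 0, "wz": 0, "grip": 0.085}, {"x": 0, "y": 0, "z": 0, "wx": 0, "wy": 0, "wz": 0, "grip": 0.085}])

```text
time: 20.05
eef_pos: [0.5242, -0.1782, 0.1342]
orientation: [0.228, 0.255, 0.933, 0.112]
force: [0.9, 1.1, -0.5]
grip_width: 0.085
```

```bash
python3 fr.py; python3 app.py -0.85 -.0187
```

```text
t 20.05 F u,v,n [ 0.7 -1.  -0.9] tool F [0.1 1.2 0.9] T [ 0.27  0.43 -0.04] pos [-3.9 -5.  56. ] phi -0.855 [-0.61 -0.21  1.    2.18 -0.18  0.65  1.57] 0.085
rot [-0.003 -0.011  0.005] delta cur [-7.1 -0.6 74.6] delta in target frame [-6.3 -0.8 74.7]
```

Call:
move_arm(rows=[{"x": -0.0063, "y": -0.0008, "z": 0, "wx": -0.003, "wy": -0.011, "wz": 0.005, "grip": 0.085}, {"x": 0, "y": 0, "z": 0.015, "wx": 0, "wy": 0, "wz": 0, "grip": 0.085}, {"x": 0, "y": 0, "z": 0.01, "wx": 0, "wy": 0, "wz": 0, "grip": 0.085}, {"x": 0, "y": 0, "z": 0, "wx": 0, "wy": 0, "wz": 0, "grip": 0.085}])

```text
time: 20.45
eef_pos: [0.5423, -0.1815, 0.1187]
orientation: [0.236, 0.258, 0.93, 0.114]
force: [-0.0, 0.7, 0.1]
grip_width: 0.0851
```

```bash
python3 fr.py; python3 app.py -0.85 -.0187
```

```text
t 20.45 F u,v,n [ 0.1 -0.7 -0. ] tool F [0.4 0.6 0. ] T [ 0.34  0.38 -0.01] pos [ 3.3  1.5 33.9] phi -0.849 [-0.73 -0.13  1.15  2.18 -0.33  0.6   1.7 ] 0.0851
rot [ 0.005  0.006 -0.001] delta cur [ 3.7 -0.9 52.6] delta in target frame [ 3.4 -0.7 52.6]
```

Call:
move_arm(rows=[{"x": 0.0034, "y": -0.0007, "z": 0, "wx": 0.005, "wy": 0.006, "wz": 0, "grip": 0.085}, {"x": 0, "y": 0, "z": 0.01, "wx": 0, "wy": 0, "wz": 0, "grip": 0.085}, {"x": 0, "y": 0, "z": 0, "wx": 0, "wy": 0, "wz": 0, "grip": 0.085}])

```text
time: 20.75
eef_pos: [0.544, -0.1792, 0.1082]
orientation: [0.232, 0.258, 0.931, 0.113]
force: [-0.9, -0.9, 0.7]
grip_width: 0.0851
```

```bash
python3 fr.py; python3 app.py -0.85 -.0187
```

```text
t 20.75 F u,v,n [-0.6  0.7  1.1] tool F [-0.  -0.9 -1.1] T [ 0.35  0.41 -0.03] pos [-0.1 -0.5 23.9] phi -0.849 [-0.78 -0.09  1.2   2.19 -0.4   0.59  1.76] 0.0851
rot [-0.    -0.001 -0.001] delta cur [-0.5  0.1 42.6] delta in target frame [-0.4  0.1 42.6]
```

Call:
move_arm(rows=[{"x": 0, "y": 0, "z": 0.008, "wx": 0, "wy": 0, "wz": 0, "grip": 0.085}, {"x": 0, "y": 0, "z": 0.008, "wx": 0, "wy": 0, "wz": 0, "grip": 0.085}, {"x": 0, "y": 0, "z": 0, "wx": 0, "wy": 0, "wz": 0, "grip": 0.085}])

```text
time: 21.05
eef_pos: [0.5517, -0.1775, 0.0937]
orientation: [0.232, 0.258, 0.931, 0.112]
force: [0.1, 0.0, 0.2]
grip_width: 0.0849
```

```bash
python3 fr.py; python3 app.py -0.85 -.0187
```

```text
t 21.05 F u,v,n [0.2 0.  0.1] tool F [-0.2  0.1 -0.1] T [ 0.38  0.44 -0.01] pos [-0.6 -0.8  7.4] phi -0.85 [-0.81  0.05  1.28  2.18 -0.64  0.61  1.96] 0.0849
rot [-0.002 -0.002  0.   ] delta cur [-1.   0.3 26.1] delta in target frame [-1.   0.3 26.1]
```

Call:
move_arm(rows=[{"x": 0, "y": 0, "z": 0, "wx": 0, "wy": 0, "wz": -0.1, "grip": 0.085}, {"x": 0, "y": 0, "z": 0, "wx": 0, "wy": 0, "wz": -0.1, "grip": 0.085}, {"x": 0, "y": 0, "z": 0, "wx": 0, "wy": 0, "wz": 0, "grip": 0.085}])

```text
time: 21.35
eef_pos: [0.5517, -0.1781, 0.0947]
orientation: [0.243, 0.163, 0.952, 0.089]
force: [0.5, 0.7, -0.4]
grip_width: 0.0849
```

```bash
python3 fr.py; python3 app.py -1.05 -.0187
```

```text
t 21.35 F u,v,n [ 0.4 -0.5 -0.7] tool F [-0.   0.7  0.7] T [ 0.28  0.43 -0.01] pos [-0.2 -0.2  8.3] phi -1.051 [-0.79  0.04  1.26  2.18 -0.62  0.6   2.15] 0.0849
rot [-0.    -0.001  0.001] delta cur [-0.4  0.3 27. ] delta in target frame [-0.4  0.3 27. ]
```

Call:
move_arm(rows=[{"x": 0, "y": 0, "z": 0.006, "wx": 0, "wy": 0, "wz": 0, "grip": 0.085}, {"x": 0, "y": 0, "z": 0.004, "wx": 0, "wy": 0, "wz": 0, "grip": 0.085}, {"x": 0, "y": 0, "z": 0, "wx": 0, "wy": 0, "wz": 0, "grip": 0.085}])

```text
time: 21.65
eef_pos: [0.5566, -0.177, 0.0854]
orientation: [0.242, 0.165, 0.952, 0.089]
force: [-0.7, -0.6, 0.7]
grip_width: 0.0851
```

```bash
python3 fr.py; python3 app.py -1.05 -.0187
```

```text
t 21.65 F u,v,n [-0.3  0.4  1. ] tool F [ 0.1 -0.5 -1. ] T [0.28 0.42 0.01] pos [-0.5 -0.4 -2.3] phi -1.047 [-0.74  0.11  1.22  2.18 -0.75  0.62  2.24] 0.0851
rot [-0.001 -0.002 -0.003] delta cur [-0.8  0.3 16.4] delta in target frame [-0.8  0.3 16.4]
```

Call:
move_arm(rows=[{"x": -0.0008, "y": 0.0003, "z": 0.008, "wx": 0, "wy": -0.002, "wz": 0, "grip": 0.085}, {"x": 0, "y": 0, "z": 0.008, "wx": 0, "wy": 0, "wz": 0, "grip": 0.085}, {"x": 0, "y": 0, "z": 0, "wx": 0, "wy": 0, "wz": 0, "grip": 0.085}])

```text
time: 21.95
eef_pos: [0.5652, -0.1754, 0.0717]
orientation: [0.243, 0.164, 0.952, 0.089]
force: [0.3, 0.4, 0.1]
grip_width: 0.0852
```

```bash
python3 fr.py; python3 app.py -1.05 -.0187
```

```text
t 21.95 F u,v,n [ 0.4 -0.3 -0.1] tool F [-0.2  0.5  0.1] T [0.23 0.45 0.04] pos [  0.2  -0.4 -18.5] phi -1.048 [-0.67  0.19  1.15  2.18 -0.88  0.62  2.34] 0.0852
rot [-0.001 -0.    -0.002] delta cur [-0.1 -0.1  0.2] delta in target frame [-0.1 -0.1  0.2]
```

Call:
move_arm(rows=[{"x": 0, "y": 0, "z": 0, "wx": 0, "wy": 0, "wz": 0, "grip": 0.065}, {"x": 0, "y": 0, "z": 0, "wx": 0, "wy": 0, "wz": 0, "grip": 0.05}, {"x": 0, "y": 0, "z": 0, "wx": 0, "wy": 0, "wz": 0, "grip": 0.05}, {"x": 0, "y": 0, "z": 0, "wx": 0, "wy": 0, "wz": 0, "grip": 0.05}, {"x": 0, "y": 0, "z": -0.0005, "wx": 0, "wy": 0, "wz": 0, "grip": 0.05}, {"x": 0, "y": 0, "z": 0, "wx": 0, "wy": 0, "wz": 0, "grip": 0.05}])

```text
time: 22.55
eef_pos: [0.5657, -0.1747, 0.0732]
orientation: [0.244, 0.163, 0.952, 0.09]
force: [-3.2, 4.8, 7.2]
grip_width: 0.0549
```

```bash
python3 fr.py
```

```text
t 22.55 F u,v,n [ 1.7 -5.3  7.4] tool F [ 1.2  5.4 -7.4] T [-0.66  0.66  0.09] pos [  1.5  -1.1 -17.5] phi -1.05 [-0.67  0.18  1.16  2.18 -0.88  0.62  2.34] 0.0549
```

Call:
move_arm(rows=[{"x": 0, "y": 0, "z": 0, "wx": 0, "wy": 0, "wz": 0.05, "grip": 0.05}, {"x": 0, "y": 0, "z": 0, "wx": 0, "wy": 0, "wz": 0.05, "grip": 0.05}, {"x": 0, "y": 0, "z": 0, "wx": 0, "wy": 0, "wz": 0.05, "grip": 0.05}, {"x": 0, "y": 0, "z": 0, "wx": 0, "wy": 0, "wz": 0.045, "grip": 0.05}, {"x": 0, "y": 0, "z": 0, "wx": 0, "wy": 0, "wz": 0, "grip": 0.05}, {"x": 0, "y": 0, "z": 0, "wx": 0, "wy": 0, "wz": 0, "grip": 0.05}])

```text
time: 23.15
eef_pos: [0.5656, -0.1749, 0.0731]
orientation: [0.234, 0.255, 0.931, 0.113]
force: [-5.3, 5.0, 8.3]
grip_width: 0.0547
```

```bash
python3 fr.py
```

```text
t 23.15 F u,v,n [ 0.4 -5.8  9.3] tool F [ 3.6  4.7 -9.3] T [-0.51  0.83  0.14] pos [  1.4  -0.9 -17.5] phi -0.855 [-0.7   0.2   1.2   2.18 -0.9   0.64  2.17] 0.0547
```

Call:
move_arm(rows=[{"x": 0, "y": 0, "z": 0, "wx": 0, "wy": 0, "wz": 0, "grip": 0.085}, {"x": 0, "y": 0, "z": 0, "wx": 0, "wy": 0, "wz": 0, "grip": 0.085}, {"x": 0, "y": 0, "z": 0, "wx": 0, "wy": 0, "wz": 0, "grip": 0.085}, {"x": 0, "y": 0, "z": 0, "wx": 0, "wy": 0, "wz": 0, "grip": 0.085}])

```text
time: 23.55
eef_pos: [0.5652, -0.1758, 0.0725]
orientation: [0.234, 0.256, 0.931, 0.112]
force: [1.2, -0.1, -0.3]
grip_width: 0.0852
```

```bash
python3 fr.py; python3 dial.py 17
```

```text
t 23.55 F u,v,n [ 0.8  0.3 -0.9] tool F [-0.8  0.3  0.9] T [0.3  0.41 0.07] pos [  0.6  -0.1 -17.8] phi -0.855 [-0.7   0.2   1.2   2.18 -0.9   0.64  2.17] 0.0852
```

View pics/d17.png

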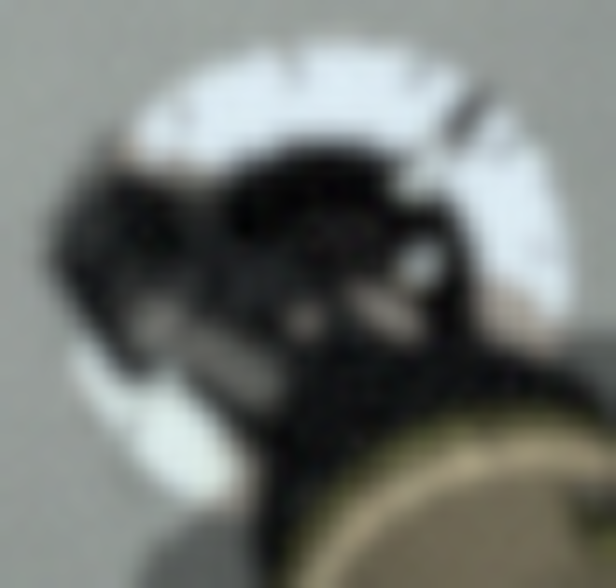

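```bash
cat > zz.py <<'E'
import numpy as np,cv2,sys
k=sys.argv[1]
a=np.load(f"pics/acc{k}.npy")[162:186,298:318]; a=np.clip((a-5)*1.5,0,255).astype(np.uint8)
cv2.imwrite(f"pics/zz{k}.png",cv2.resize(a,None,fx=24,fy=24,interpolation=cv2.INTER_CUBIC))
E
python3 zz.py 17
```

```text
(no output)
```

View pics/zz17.png

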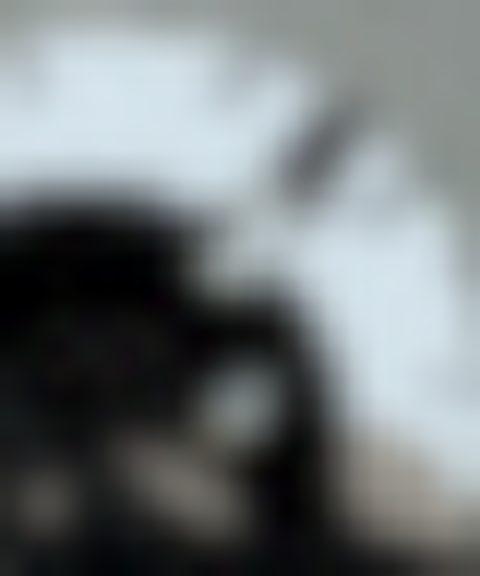

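```bash
cat > meas.py <<'E'
from ang import *; import cv2,sys
R=Rz(p[2]);o=np.array([p[0],p[1],0]);N=R@np.array([-.5,0,3**.5/2]);U=R@np.array([3**.5/2,0,.5]);V=R@np.array([0,-1,0]);D0=R@p[6:9]+o
# refine the dial-centre offset in the top image: fit by plate edge (bright plate vs grey panel) in acc of first frame
def samp(img,r,h,th,c):
    P=[proj("top",D0+c[0]*U+c[1]*V+h*N+r*(np.cos(t)*U+np.sin(t)*V)) for t in th]; P=np.array(P,np.float32)
    return cv2.remap(img.astype(np.float32),P[:,0].reshape(1,-1),P[:,1].reshape(1,-1),cv2.INTER_CUBIC)[0]
g=lambda k:np.load(f"pics/acc{k}.npy").mean(2)
if __name__=="__main__":
    im0=g("15")
    th=np.linspace(-2.6,1.2,200)
    from scipy.optimize import minimize
    def cost(c): # plate edge sharpness: inside bright - outside dark
        c=np.array(c)*1e-3
        return -(samp(im0,.0515,.003,th,c).mean()-samp(im0,.0545,.003,th,c).mean())
    b=minimize(cost,[-2.8,2.7],method="Nelder-Mead"); c=b.x*1e-3; print("centre",b.x,b.fun)
    for k in sys.argv[1:]:
        im=g(k)
        t=np.linspace(.3,1.15,171)
        for r in (.042,.046,.050):
            s=samp(im,r,.011,t,c); w=np.clip(np.median(s)-15-s,0,None); w[abs(t-t[np.argmax(w)])>.15]=0
            print(k,"rider r",r,round((w*t).sum()/w.sum(),3))
        for r in (.0285,.030,.0315,.033):
            s=samp(im,r,.010,t,c); pk=t[np.argmax(s*(t<.98))]; w=np.clip(s-(s.min()+s[t<.98].max())/2,0,None); w[abs(t-pk)>.14]=0
            print(k,"ptr r",r,round((w*t).sum()/w.sum(),3),s[::10].round(0))
E
python3 meas.py 15 16 17
```

```text
centre [-2.92509766  2.67455566] -18.120262145996094
15 rider r 0.042 0.78
15 rider r 0.046 0.765
15 rider r 0.05 0.757
15 ptr r 0.0285 0.573 [14. 27. 40. 58. 72. 80. 78. 71. 57. 38. 25. 19. 18. 20. 21. 22. 20. 22.]
15 ptr r 0.03 0.574 [25. 36. 49. 69. 85. 98. 98. 86. 67. 50. 40. 33. 37. 41. 41. 44. 43. 39.]
15 ptr r 0.0315 0.578 [ 41.  51.  65.  83.  97. 109. 109. 101.  85.  67.  57.  60.  63.  66.
  73.  70.  68.  69.]
15 ptr r 0.033 0.582 [ 67.  70.  79.  92. 109. 119. 122. 111.  98.  87.  80.  83.  92.  99.
  99.  99.  99.  99.]
16 rider r 0.042 0.779
16 rider r 0.046 0.765
16 rider r 0.05 0.758
16 ptr r 0.0285 0.578 [15. 28. 41. 59. 73. 82. 82. 75. 61. 43. 30. 24. 22. 23. 23. 24. 24. 25.]
16 ptr r 0.03 0.576 [25. 35. 48. 69. 86. 99. 99. 88. 69. 54. 44. 38. 41. 43. 43. 46. 45. 40.]
16 ptr r 0.0315 0.58 [ 41.  50.  64.  82.  97. 109. 110. 102.  85.  69.  60.  64.  65.  67.
  73.  69.  68.  69.]
16 ptr r 0.033 0.584 [ 67.  70.  78.  91. 108. 118. 122. 111.  98.  89.  84.  86.  93.  99.
  98.  98.  97.  99.]
17 rider r 0.042 0.774
17 rider r 0.046 0.765
17 rider r 0.05 0.758
17 ptr r 0.0285 0.761 [13. 15. 16. 21. 24. 34. 50. 66. 85. 90. 88. 79. 65. 49. 35. 28. 25. 28.]
17 ptr r 0.03 0.777 [ 26.  26.  26.  30.  35.  47.  61.  80.  95. 105. 106.  94.  81.  67.
  52.  47.  45.  42.]
17 ptr r 0.0315 0.785 [ 44.  47.  49.  53.  55.  60.  69.  88. 103. 115. 115. 111.  96.  84.
  78.  71.  69.  71.]
17 ptr r 0.033 0.807 [ 71.  72.  75.  78.  82.  82.  86.  93. 109. 121. 124. 119. 113. 107.
 102. 101. 100. 102.]
```

```bash
cat >> meas.py <<'E'
    print("----")
    for k in sys.argv[1:]:
        im=g(k); t=np.linspace(.3,1.2,361)
        for h in (.005,.007,.009,.011):
            out=[]
            for r in (.042,.044,.046,.048,.050):
                s=samp(im,r,h,t,c); w=np.clip(np.median(s)-20-s,0,None); w[abs(t-t[np.argmax(w)])>.13]=0; out.append((w*t).sum()/w.sum())
            o2=[]
            for r in (.029,.030,.031,.032,.033):
                s=samp(im,r,h,t,c); m=t<1.; pk=t[np.argmax(np.where(m,s,0))]; L=s[(abs(t-pk)<.25)]; w=np.clip(s-(L.min()*.4+L.max()*.6),0,None); w[abs(t-pk)>.12]=0; o2.append((w*t).sum()/w.sum())
            print(k,h,"rider",np.round(out,3),"ptr",np.round(o2,3))
E
python3 meas.py 16 17 | sed -n '/----/,$p'
```

```text
----
16 0.005 rider [0.823 0.814 0.808 0.801 0.799] ptr [0.626 0.629 0.626 0.626 0.638]
16 0.007 rider [0.808 0.8   0.793 0.788 0.785] ptr [0.605 0.609 0.608 0.607 0.614]
16 0.009 rider [0.794 0.786 0.779 0.774 0.772] ptr [0.583 0.588 0.591 0.589 0.592]
16 0.011 rider [0.779 0.772 0.765 0.761 0.758] ptr [0.566 0.567 0.572 0.572 0.573]
17 0.005 rider [0.82  0.814 0.808 0.802 0.798] ptr [0.827 0.832 0.84  0.846 0.857]
17 0.007 rider [0.804 0.799 0.793 0.788 0.785] ptr [0.803 0.809 0.818 0.824 0.836]
17 0.009 rider [0.789 0.785 0.779 0.774 0.771] ptr [0.78  0.786 0.795 0.802 0.813]
17 0.011 rider [0.774 0.77  0.764 0.761 0.758] ptr [0.756 0.763 0.772 0.777 0.794]
```

```bash
cat > rend.py <<'E'
from meas import *
from scipy.optimize import minimize,least_squares
x0,y0,w,h_=278,158,44,46; F=12
def hull(img,pts,val):
    q=np.array([(proj("top",P)-[x0,y0]+.5)*F-.5 for P in pts],np.float32); q=cv2.convexHull(q); cv2.fillConvexPoly(img,(q*16).round().astype(np.int32),val,cv2.LINE_8,4)
def box(c,an,r0,r1,wd,h0,h1):
    e=np.cos(an)*U+np.sin(an)*V; t=-np.sin(an)*U+np.cos(an)*V
    return [D0+c[0]*U+c[1]*V+h*N+r*e+s*wd/2*t for h in(h0,h1) for r in(r0,r1) for s in(-1,1)]
def cyl(c,r,h0,h1):
    return [D0+c[0]*U+c[1]*V+h*N+r*(np.cos(a)*U+np.sin(a)*V) for h in(h0,h1) for a in np.linspace(0,2*np.pi,72)]
def render(x):
    c=(x[0]*1e-3,x[1]*1e-3); ring,rid,sig,pan,pla,blk,pv,rv=x[2:10]
    im=np.full((h_*F,w*F),float(pan),np.float32)
    hull(im,cyl(c,.053,0,.003),float(pla)); hull(im,box(c,rid,.040,.053,.006,.003,.011),float(rv))
    hull(im,cyl(c,.034,.003,.008),float(blk)); hull(im,box(c,ring,.026,.039,.005,.003,.011),float(pv)); hull(im,cyl(c,.028,.008,.044),float(blk))
    im=cv2.GaussianBlur(im,(0,0),abs(sig)*F)
    return cv2.resize(im,(w,h_),interpolation=cv2.INTER_AREA)
mask=np.zeros((h_,w),np.float32)
P=[(proj("top",D0+.010*N+r*(np.cos(a)*U+np.sin(a)*V)+np.array([0,0,0]))-[x0,y0]) for a,r in [(a,.060) for a in np.linspace(0.25,1.25,12)]+[(a,.027) for a in np.linspace(1.25,.25,12)]]
def fitimg(k,amin,amax,ring0,rid0):
    im=g(k)[y0:y0+h_,x0:x0+w]
    m=np.zeros((h_,w),np.uint8)
    Q=np.array([(proj("top",D0-.0029*U+.0027*V+.008*N+r*(np.cos(a)*U+np.sin(a)*V))-[x0,y0]) for r,ang in((.060,np.linspace(amin,amax,15)),(.0285,np.linspace(amax,amin,15))) for a in ang])
    cv2.fillPoly(m,[Q.round().astype(np.int32)],1); m=m.astype(bool)
    f=lambda x:(render(x)-im)[m]
    x=np.array([-2.9,2.7,ring0,rid0,.8,90,140,15,130,50.])
    s=least_squares(f,x,x_scale=[1,1,.1,.1,.3,20,20,20,20,20],diff_step=[.05,.05,.02,.02,.05]+[.02]*5)
    r=f(s.x); print(k,"ring %.3f rider %.3f"%(s.x[2],s.x[3]),s.x.round(2),"rms",r.std().round(2)); return s.x
if __name__=="__main__":
    import sys
    fitimg("16",-1.,1.6,.59,.78)
    fitimg("17",0.,1.35,.78,.78)
    for r0 in (.72,.84): fitimg("17",0.,1.35,r0,.78)
E
python3 rend.py
```

```text
16 ring 0.591 rider 0.783 [ -4.77   1.86   0.59   0.78   0.89 100.58 150.99  18.57 119.8   77.97] rms 5.37
17 ring 0.791 rider 0.782 [ -4.7    1.93   0.79   0.78   0.94 101.53 154.51  17.96 133.84  73.66] rms 4.74
17 ring 0.792 rider 0.786 [ -4.63   1.69   0.79   0.79   0.96 101.59 154.77  15.96 132.65  73.67] rms 4.7
17 ring 0.804 rider 0.791 [ -4.47   1.46   0.8    0.79   0.93 101.81 154.52  16.27 130.98  75.11] rms 4.69
```

Call:
move_arm(rows=[{"x": 0, "y": 0, "z": 0, "wx": 0, "wy": 0, "wz": -0.1, "grip": 0.085}, {"x": 0, "y": 0, "z": 0, "wx": 0, "wy": 0, "wz": -0.1, "grip": 0.085}, {"x": 0, "y": 0, "z": -0.01, "wx": 0, "wy": 0, "wz": 0, "grip": 0.085}, {"x": 0, "y": 0, "z": -0.01, "wx": 0, "wy": 0, "wz": 0, "grip": 0.085}, {"x": 0, "y": 0, "z": 0, "wx": 0, "wy": 0, "wz": 0, "grip": 0.085}])

```text
time: 24.25
eef_pos: [0.5556, -0.1777, 0.0907]
orientation: [0.245, 0.162, 0.952, 0.088]
force: [0.8, 0.6, 0.1]
grip_width: 0.085
```

```bash
python3 fr.py; python3 app.py -1.05 .05
```

```text
t 24.25 F u,v,n [ 0.8 -0.4 -0.3] tool F [-0.5  0.8  0.3] T [ 0.29  0.44 -0.01] pos [1.2 0.1 2.9] phi -1.054 [-0.78  0.08  1.25  2.18 -0.71  0.61  2.22] 0.085
rot [0.001 0.003 0.004] delta cur [  0.9  -0.1 -47.1] delta in target frame [  1.   -0.1 -47.1]
```

Call:
move_arm(rows=[{"x": 0, "y": 0, "z": -0.01, "wx": 0, "wy": 0, "wz": 0, "grip": 0.085}, {"x": 0, "y": 0, "z": -0.01, "wx": 0, "wy": 0, "wz": 0, "grip": 0.085}, {"x": 0, "y": 0, "z": -0.015, "wx": 0, "wy": 0, "wz": 0, "grip": 0.085}, {"x": 0, "y": 0, "z": -0.02, "wx": 0, "wy": 0, "wz": 0, "grip": 0.085}, {"x": 0, "y": 0, "z": -0.025, "wx": 0, "wy": 0, "wz": 0, "grip": 0.085}, {"x": 0, "y": 0, "z": -0.025, "wx": 0, "wy": 0, "wz": 0, "grip": 0.085}, {"x": 0, "y": 0, "z": 0, "wx": 0, "wy": 0, "wz": 0, "grip": 0.085}])

```text
time: 24.95
eef_pos: [0.5041, -0.1875, 0.1835]
orientation: [0.246, 0.162, 0.952, 0.089]
force: [-0.5, -0.5, 0.6]
grip_width: 0.085
```

```bash
python3 fr.py; python3 dial.py 18; python3 zz.py 18; python3 rend.py >/dev/null
python3 - <<'E'
from rend import *
fitimg("18",-.6,1.5,.78,.78); fitimg("18",0,1.35,.78,.78)
from plan import *
s,r=cur(); print(s["eef_pos"])
E
```

```text
t 24.95 F u,v,n [-0.2  0.4  0.8] tool F [-0.  -0.5 -0.8] T [0.26 0.55 0.02] pos [  2.1   0.4 109.4] phi -1.054 [-0.5  -0.35  0.86  2.16 -0.02  0.76  1.64] 0.085
18 ring 0.795 rider 0.783 [ -4.81   1.67   0.8    0.78   0.96 101.02 152.63  14.38 132.08  73.05] rms 4.75
18 ring 0.797 rider 0.787 [ -4.59   1.62   0.8    0.79   0.95 100.28 152.86  14.61 131.32  73.46] rms 4.63
[ 0.50350191 -0.18613177  0.17952952]
```

View pics/d18.png

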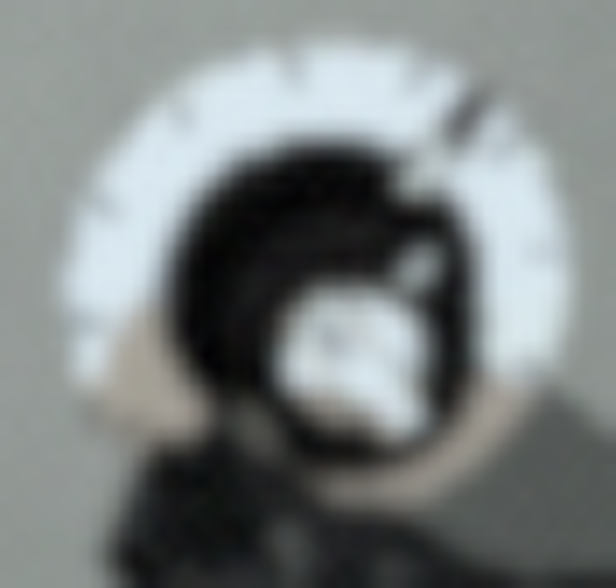

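```bash
cat > vert.py <<'E'
from plan import *
import sys
az=float(sys.argv[1]); P=[float(v) for v in sys.argv[2:5]]
s,r=cur(); y=np.array([np.cos(az),np.sin(az),0]);z=np.array([0,0,-1.]);Rt=Ro.from_matrix(np.array([np.cross(y,z),y,z]).T)
rv=(r.inv()*Rt).as_rotvec(); print(s["time"],s["eef_pos"].round(4),s["q"].round(2),"rot",rv.round(3),np.degrees(np.linalg.norm(rv)).round(1),"delta cur",delta(P).round(1),"delta tgt",delta(P,R=Rt).round(1),s["force"].round(1),round(s["grip_width"],4))
E
python3 vert.py 0.9 .667 -.155 .26
```

```text
25.15 [ 0.5035 -0.1861  0.1795] [-0.5  -0.34  0.86  2.16 -0.02  0.75  1.64] rot [0.331 0.407 0.328] 35.5 delta cur [-159.8   92.    13.4] delta tgt [-108.7  126.   -80.5] [ 0. -0.  1.] 0.0852
```

Call:
move_arm(rows=[{"x": 0, "y": 0, "z": -0.02, "wx": 0, "wy": 0, "wz": 0, "grip": 0}, {"x": 0, "y": 0, "z": 0, "wx": 0.066, "wy": 0.081, "wz": 0.066, "grip": 0}, {"x": 0, "y": 0, "z": 0, "wx": 0.066, "wy": 0.081, "wz": 0.066, "grip": 0}, {"x": 0, "y": 0, "z": 0, "wx": 0.066, "wy": 0.081, "wz": 0.066, "grip": 0}, {"x": 0, "y": 0, "z": 0, "wx": 0.066, "wy": 0.081, "wz": 0.066, "grip": 0}, {"x": 0, "y": 0, "z": 0, "wx": 0.066, "wy": 0.081, "wz": 0.066, "grip": 0}, {"x": 0, "y": 0, "z": -0.03, "wx": 0, "wy": 0, "wz": 0, "grip": 0}, {"x": 0, "y": 0, "z": -0.03, "wx": 0, "wy": 0, "wz": 0, "grip": 0}, {"x": 0, "y": 0, "z": 0, "wx": 0, "wy": 0, "wz": 0, "grip": 0}])

```text
time: 26.05
eef_pos: [0.4956, -0.1885, 0.2598]
orientation: [0.003, 0.33, 0.944, 0.0]
force: [0.5, -0.1, 0.4]
grip_width: 0.0001
```

```bash
python3 vert.py 0.9 .667 -.155 .22
```

```text
26.05 [ 0.4956 -0.1885  0.2598] [-0.46  0.09  0.8   1.66 -0.06  1.42  1.24] rot [ 0.003  0.006 -0.001] 0.4 delta cur [-113.1  132.8   40.8] delta tgt [-113.5  132.8   39.8] [ 0.5 -0.1  0.4] 0.0001
```

Call:
move_arm(rows=[{"x": -0.028, "y": 0.033, "z": 0, "wx": 0, "wy": 0, "wz": 0, "grip": 0}, {"x": -0.028, "y": 0.033, "z": 0, "wx": 0, "wy": 0, "wz": 0, "grip": 0}, {"x": -0.028, "y": 0.033, "z": 0, "wx": 0, "wy": 0, "wz": 0, "grip": 0}, {"x": -0.028, "y": 0.032, "z": 0, "wx": 0, "wy": 0, "wz": 0, "grip": 0}, {"x": 0, "y": 0, "z": 0.03, "wx": 0, "wy": 0, "wz": 0, "grip": 0}, {"x": 0, "y": 0, "z": 0.03, "wx": 0, "wy": 0, "wz": 0, "grip": 0}, {"x": 0, "y": 0, "z": 0, "wx": 0, "wy": 0, "wz": 0, "grip": 0}])

```text
time: 26.75
eef_pos: [0.6611, -0.1543, 0.1925]
orientation: [-0.002, 0.33, 0.944, -0.0]
force: [0.3, 1.0, 0.2]
grip_width: -0.0001
```

```bash
python3 vert.py 0.9 .666 -.156 .125; python3 look.py 20 scene
python3 - <<'E'
import cv2
im=cv2.imread("pics/scene20.png")[120:250,170:330]; cv2.imwrite("pics/s20.png",cv2.resize(im,None,fx=4.5,fy=4.5,interpolation=cv2.INTER_CUBIC))
E
```

```text
26.75 [ 0.6611 -0.1543  0.1925] [-0.33  0.54  0.74  1.34 -0.36  1.41  1.3 ] rot [-0.002 -0.004 -0.001] 0.3 delta cur [-5.2  1.8 67.5] delta tgt [-4.9  1.7 67.5] [0.3 1.  0.2] -0.0001
26.75 [ 0.66114551 -0.15427671  0.19248262] [-0.33  0.54  0.74  1.34 -0.36  1.41  1.3 ] [0.25836074 1.02294227 0.20487509] [ 0.05240528 -0.00158782 -0.01721622] -0.0001443418027435129
in dial u,v,h mm [145.6  -4.   37. ] phi -0.7903301997110898
```

View pics/s20.png

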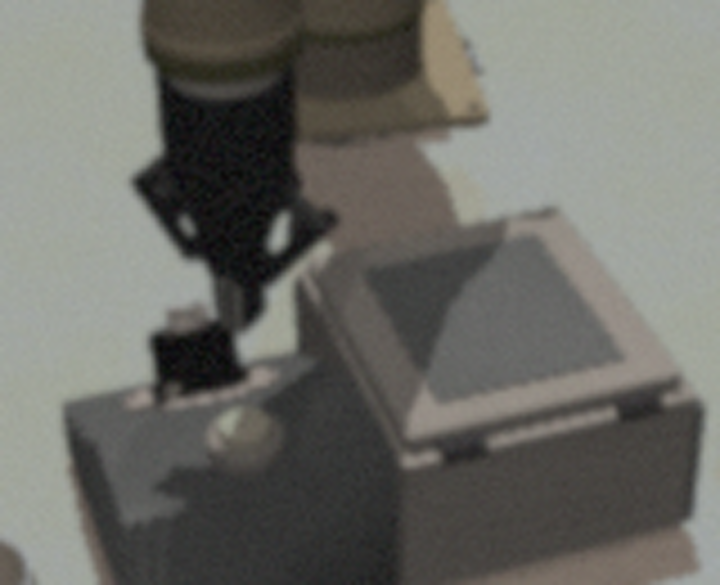

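Call:
move_arm(rows=[{"x": -0.005, "y": 0.0018, "z": 0.02, "wx": 0, "wy": 0, "wz": 0, "grip": 0}, {"x": 0, "y": 0, "z": 0.025, "wx": 0, "wy": 0, "wz": 0, "grip": 0}, {"x": 0, "y": 0, "z": 0.015, "wx": 0, "wy": 0, "wz": 0, "grip": 0}, {"x": 0, "y": 0, "z": 0.005, "wx": 0, "wy": 0, "wz": 0, "grip": 0}, {"x": 0, "y": 0, "z": 0, "wx": 0, "wy": 0, "wz": 0, "grip": 0}])

```text
time: 27.3
eef_pos: [0.6685, -0.1574, 0.1343]
orientation: [0.002, 0.33, 0.944, 0.001]
force: [1.0, -0.3, 0.4]
grip_width: 0.0001
```

Call:
move_arm(rows=[{"x": 0, "y": 0, "z": 0.003, "wx": 0, "wy": 0, "wz": 0, "grip": 0}, {"x": 0, "y": 0, "z": 0.003, "wx": 0, "wy": 0, "wz": 0, "grip": 0}, {"x": 0, "y": 0, "z": 0, "wx": 0, "wy": 0, "wz": 0, "grip": 0}])

```text
time: 27.6
eef_pos: [0.6685, -0.1575, 0.128]
orientation: [0.002, 0.33, 0.944, 0.001]
force: [-0.5, -0.1, 0.2]
grip_width: 0.0002
```

Call:
move_arm(rows=[{"x": 0, "y": 0, "z": 0.003, "wx": 0, "wy": 0, "wz": 0, "grip": 0}, {"x": 0, "y": 0, "z": 0.003, "wx": 0, "wy": 0, "wz": 0, "grip": 0}, {"x": 0, "y": 0, "z": 0.002, "wx": 0, "wy": 0, "wz": 0, "grip": 0}])

```text
time: 27.9
eef_pos: [0.6684, -0.1575, 0.1196]
orientation: [0.002, 0.33, 0.944, 0.001]
force: [-0.7, 0.4, 1.5]
grip_width: -0.0002
```

Call:
move_arm(rows=[{"x": 0, "y": 0, "z": 0.002, "wx": 0, "wy": 0, "wz": 0, "grip": 0}, {"x": 0, "y": 0, "z": 0, "wx": 0, "wy": 0, "wz": 0, "grip": 0}])

```text
time: 28.1
eef_pos: [0.6684, -0.1575, 0.1178]
orientation: [0.002, 0.33, 0.944, 0.001]
force: [-1.3, 0.4, 2.3]
grip_width: 0.0001
```

Call:
move_arm(rows=[{"x": 0, "y": 0, "z": 0.0015, "wx": 0, "wy": 0, "wz": 0, "grip": 0}, {"x": 0, "y": 0, "z": 0, "wx": 0, "wy": 0, "wz": 0, "grip": 0}])

```text
time: 28.3
eef_pos: [0.6685, -0.1575, 0.1164]
orientation: [0.002, 0.33, 0.944, 0.001]
force: [-1.2, 0.7, 3.5]
grip_width: 0.0
```

Contact on the button's spring at TCP z ≈ 0.121 as predicted; on to the bottom stop.

Call:
move_arm(rows=[{"x": 0, "y": 0, "z": 0.001, "wx": 0, "wy": 0, "wz": 0, "grip": 0}, {"x": 0, "y": 0, "z": 0.001, "wx": 0, "wy": 0, "wz": 0, "grip": 0}, {"x": 0, "y": 0, "z": 0, "wx": 0, "wy": 0, "wz": 0, "grip": 0}])

```text
time: 28.6
eef_pos: [0.6685, -0.1576, 0.1144]
orientation: [0.002, 0.33, 0.944, 0.001]
force: [-1.4, 0.6, 4.5]
grip_width: -0.0001
```

Call:
move_arm(rows=[{"x": 0, "y": 0, "z": 0.0005, "wx": 0, "wy": 0, "wz": 0, "grip": 0}, {"x": 0, "y": 0, "z": 0, "wx": 0, "wy": 0, "wz": 0, "grip": 0}, {"x": 0, "y": 0, "z": 0, "wx": 0, "wy": 0, "wz": 0, "grip": 0}])

```text
time: 28.9
eef_pos: [0.6685, -0.1576, 0.1142]
orientation: [0.002, 0.33, 0.944, 0.001]
force: [-2.6, 0.8, 6.4]
grip_width: -0.0
```

Call:
move_arm(rows=[{"x": 0, "y": 0, "z": 0.0008, "wx": 0, "wy": 0, "wz": 0, "grip": 0}, {"x": 0, "y": 0, "z": 0, "wx": 0, "wy": 0, "wz": 0, "grip": 0}])

```text
time: 29.1
eef_pos: [0.6686, -0.1576, 0.1141]
orientation: [0.002, 0.33, 0.944, 0.001]
force: [-5.3, 2.0, 11.2]
grip_width: 0.0
```

Call:
move_arm(rows=[{"x": 0, "y": 0, "z": -0.01, "wx": 0, "wy": 0, "wz": 0, "grip": 0}, {"x": 0, "y": 0, "z": -0.03, "wx": 0, "wy": 0, "wz": 0, "grip": 0}, {"x": 0, "y": 0, "z": -0.04, "wx": 0, "wy": 0, "wz": 0, "grip": 0}, {"x": 0, "y": 0, "z": -0.04, "wx": 0, "wy": 0, "wz": 0, "grip": 0}, {"x": 0, "y": 0, "z": -0.04, "wx": 0, "wy": 0, "wz": 0, "grip": 0}, {"x": 0, "y": 0, "z": 0, "wx": 0, "wy": 0, "wz": 0, "grip": 0}])

```text
time: 29.7
eef_pos: [0.6696, -0.1588, 0.2793]
orientation: [0.006, 0.33, 0.944, 0.001]
force: [1.2, -0.5, -0.8]
grip_width: 0.0002
```

Call:
move_arm(rows=[{"x": 0.03, "y": 0.025, "z": 0, "wx": 0, "wy": 0, "wz": 0, "grip": 0}, {"x": 0.03, "y": 0.025, "z": 0, "wx": 0, "wy": 0, "wz": 0, "grip": 0}, {"x": 0.03, "y": 0.025, "z": 0, "wx": 0, "wy": 0, "wz": 0, "grip": 0}, {"x": 0.03, "y": 0.025, "z": 0, "wx": 0, "wy": 0, "wz": 0, "grip": 0}, {"x": 0.03, "y": 0.025, "z": 0, "wx": 0, "wy": 0, "wz": 0, "grip": 0}, {"x": 0.03, "y": 0.025, "z": 0, "wx": 0, "wy": 0, "wz": 0, "grip": 0}, {"x": 0.03, "y": 0.025, "z": 0, "wx": 0, "wy": 0, "wz": 0, "grip": 0}, {"x": 0, "y": 0, "z": 0, "wx": 0, "wy": 0, "wz": 0, "grip": 0}])

```text
time: 30.5
eef_pos: [0.6114, 0.1177, 0.2719]
orientation: [0.001, 0.326, 0.945, 0.002]
force: [-0.5, 0.1, -0.5]
grip_width: 0.0002
```

```bash
python3 dial.py 21
python3 - <<'E'
from rend import *
fitimg("21",-.6,1.5,.78,.78); fitimg("21",-3.1,3.1,.78,.78)
from ov import *
p=np.load("p.npy"); p[3]=0
im=imaging.get_image("scene")[:,:,::-1].copy(); overlay(im,"scene",p,(180,135,335,270),4.4,"pics/s21o.png"); cv2.imwrite("pics/scene21.png",im)
t=imaging.get_image("top")[:,:,::-1]; cv2.imwrite("pics/top21.png",cv2.resize(t,(800,600)))
E
```

```text
21 ring 0.793 rider 0.783 [ -4.79   1.63   0.79   0.78   0.96 106.23 159.81  16.08 136.42  76.6 ] rms 4.89
21 ring 0.823 rider 0.801 [ -3.09   2.17   0.82   0.8    0.83 101.26 158.9   48.41 134.5   76.98] rms 13.51
```

View pics/d21.png

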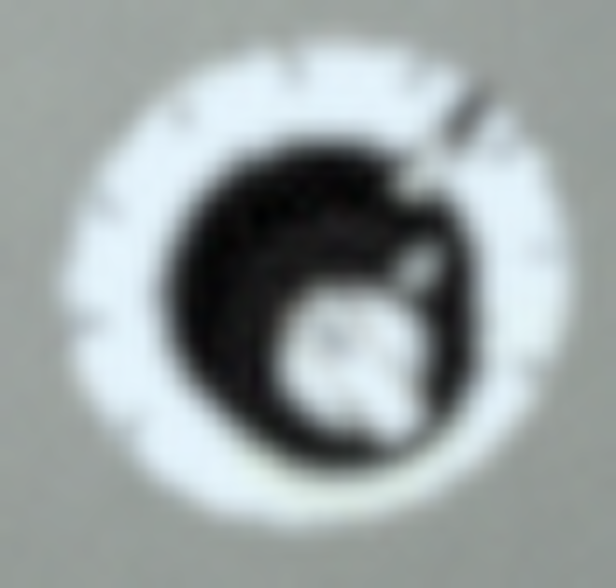

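View pics/s21o.png

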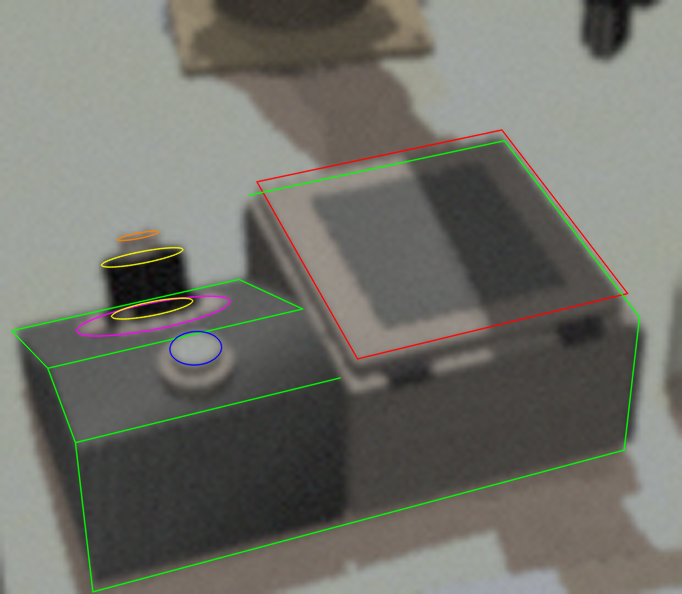

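View pics/top21.png

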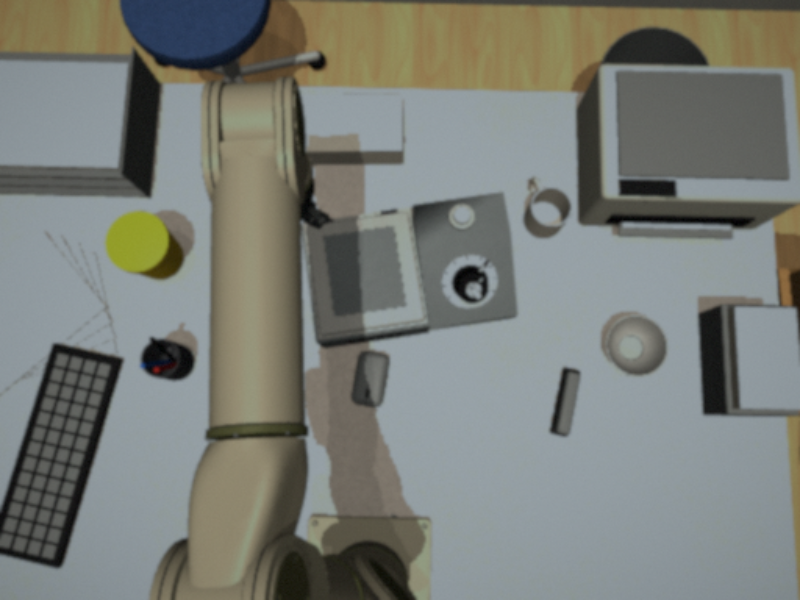

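Run:
```python
import rend
from rend import *
def fit2(k,c,amin,amax,ring0,rid0):
    im=g(k)[y0:y0+h_,x0:x0+w]; m=np.zeros((h_,w),np.uint8)
    Q=np.array([(proj("top",D0-.0029*U+.0027*V+.008*N+r*(np.cos(a)*U+np.sin(a)*V))-[x0,y0]) for r,ang in((.050,np.linspace(amin,amax,15)),(.0285,np.linspace(amax,amin,15))) for a in ang])
    cv2.fillPoly(m,[Q.round().astype(np.int32)],1); m=m.astype(bool)
    f=lambda x:(render(np.r_[c,x])-im)[m]
    s=least_squares(f,[ring0,rid0,.85,100,150,15,130,75.],x_scale=[.1,.1,.3,20,20,20,20,20],diff_step=[.02,.02,.05]+[.02]*5)
    print(k,c,"ring %.3f rider %.3f d %.3f"%(s.x[0],s.x[1],s.x[0]-s.x[1]),"rms",f(s.x).std().round(2))
for c in ((-2.9,2.7),(-3.8,2.2),(-4.7,1.7)):
    fit2("21",c,.35,1.2,.78,.78); fit2("21",c,.35,1.2,.74,.80)
```

```text
21 (-2.9, 2.7) ring 0.818 rider 0.795 d 0.023 rms 9.63
21 (-2.9, 2.7) ring 0.818 rider 0.795 d 0.023 rms 9.63
21 (-3.8, 2.2) ring 0.805 rider 0.790 d 0.015 rms 6.82
21 (-3.8, 2.2) ring 0.805 rider 0.789 d 0.015 rms 6.82
21 (-4.7, 1.7) ring 0.795 rider 0.785 d 0.010 rms 5.54
21 (-4.7, 1.7) ring 0.794 rider 0.785 d 0.009 rms 5.56
```

```bash
python3 -c "
from bench import env,monitor
print(monitor.state()['force']); print(env.finish_job())"
```

```text
[0.02724748 0.02607525 0.9173663 ]
the job is handed in; nothing more can be done
None
```

The lid is shut, the outer ring is turned to the rider, and the start button has been pressed and released, in that order. I handed the job in at about 31 s with the arm clear of everything.

- **Lid:** I pushed it down until it met a hard stop, pressing with about 24 N. In the last scene picture its edges match the outline drawn for angle 0.
- **Ring:** I turned it clockwise in three grips, from about -0.9 rad to the rider, and let go. The last fits put the pointer 0.009 to 0.023 rad (0.5 to 1.3°) past the rider. A simpler read of the picture, taken just after the ring was released, put it about 0.01 rad short. I took that as lined up and did not correct it.
- **Inner knob and rider:** I saw no movement of either in the before and after pictures.
- **Start button:** Contact came at the expected height, then about 6 to 7 mm of travel on the spring to a hard stop at 11 N, then release. The top is back up in the last picture.
- **Other objects:** I saw nothing else on the desk moved. The gripper did not go near the loose objects.

**Disagreements:**
- The fingertips are about 32 mm behind the reported TCP along the tool. I found this when the fingers pressed the lid and confirmed it in the pictures, and allowed for it from then on. Because of it, my first pushes left the lid slightly open until I pressed further.
- The two cameras disagreed by about 2 to 3 mm on where the dial's centre is.
- While I was easing the grip on the ring, the push along its axis briefly reached 38 N, taken by the finger pads.

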